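Unhook the reference cells and load the sampler tray

ROBOT

A 6-joint arm with a two-finger parallel gripper is mounted at the origin on the work surface. World frame = base frame: x ahead of the robot, y to its left, z up, the work surface at z = 0. Lengths are in m, angles in rad, forces in N, time in s.
With the tool pointing down it reaches from about 0.275 to 0.85 m from the base axis. Payload 5.2 kg.
Tool frame: the origin (TCP) lies midway between the tips of the shut fingers; the grasp point (between the pads) lies 19 mm behind it (manip.grip_depth is the distance from the TCP to the grasp point, in m); z points along the fingers, y is the direction in which the jaws open and shut (so a half turn about z gives the same grasp; the last joint's range is limited). The gripper opens to 85 mm and grips with 20 to 120 N. Pads are 22 mm wide; open, the fingers measure 114 mm over their backs; the gripper's body (76 mm by 85 mm) begins 54 mm behind the grasp point. The pads swing forward as they close: fully open they stand 13 mm farther back than shut.
Start: joints at [-1.453, 0.259, 1.535, -0, 1.348, -0.203], TCP at [0.173, -0.522, 0.231] pointing down, gripper open.
Joint ranges: [-3.14, 3.14], [-0.91, 2.08], [0.19, 2.58], [-1.22, 4.36], [0.22, 2.71], [-3.12, 3.12]. Speed limits (rad/s): [2.57, 2.57, 3.14, 3.14, 3.14, 3.14].

INTERFACE

Orientations are given as a unit quaternion [w, x, y, z].
In Python, from rig import manip, cams gives the robot as it stands.
- The arm moves only by the tool play_rows, never from a script. Its argument "moves" is a list of rows, each a list of 2 entries, a list of its own where there are three numbers: the shift along the world's x, y, z in cm, then the turn, a rotation vector about the world's x, y, z in degrees. A call has 1 to 20 rows; each row is the pose to reach, as a shift and turn from the pose measured when the call began; what a row does not reach only later rows make up. A row lasts 1/12 s, in which the tool goes at most 41.7 mm and 7.16 degrees, less where a joint would pass 70% of its speed; a pose out of reach is approached as far as the arm can. A call with a gripper value outside its range is refused whole. "claw" is the closure, from -1 (fully open) to 1 (shut), set as the call begins (left out, the last holds). The fingers move at their own pace and stop on an object; "grip_force" is the grip in N (left out, the last holds). Time passes only in rows, so rows that repeat a pose let the fingers close. It gives the time, the measured TCP pose, the force and the opening at its end, in the units of the state.
- manip.sense(): the state, without advancing time (a new reading comes with each control period).
- cams.snapshot(name): name is "scene" or "top" or "wrist"; returns the picture (480x640x3 uint8, red, green, blue); there is no depth.
- cams.calibration(name): a dict with "fx", "fy", "cx", "cy" (pixels), "dist" ([k1, k2, p1, p2, k3] as OpenCV has them; the pictures are not rectified), "eye" and "rotation" of the camera in the world. Camera axes: x right, y down, z forward; pixel columns grow to the right and rows downward; lengths in m; the calibration is good to about 2 mm. A picture is of the moment at which its call begins: read the wrist's pose just before it. calibration takes no time and is no camera call; for the wrist camera it gives the pose at the moment of the call.
- manip.finish_job(): hands the job in, once; it reports no verdict.
The state is a dict: "time": time; "joint_positions": joint angles; "joint_velocities": joint speeds; "joint_efforts": joint torques, N m; "tcp_pos": TCP position; "tcp_rot": TCP orientation; "contact_force": force on the tool from outside, world axes, zero at the start; "torque": the same for the moment, N m; "width": finger opening in m.
Only numpy, scipy, OpenCV 4.12 (cv2) and the standard library are available. Lean on these libraries where they do the work, as an engineer would, in place of code of your own. Each camera call takes 0.05 s, during which the arm holds its last target.

TASK

Draw the sampler's loading tray all the way out by its knob, then free every cell holder in the storage rack from under its lip (raise and tilt it, draw it back) and seat each of them, and the one lying on the bench, flat and square in a pocket of its own, any pocket. When all are seated, push the tray fully home and only then press the start button right down and let it go. Do not disturb the bottle, beaker or jar.

Things in the scene. Friction and masses are not known exactly. Their poses are not given: they have to be found in the camera images.
- cell_a_c (a point): Cell holder, 0.12 kg: aluminium plate 70 (x) x 44 (y) x 10 mm with two glass windows; hook at its front (-x) edge: a tongue 20 long, 24 wide, 5 thick, flush with the underside, its last 4 mm turned up to 9; black upright fin to grip, 30 (x) x 10 (y) x 32 tall, mid-plate. 42 mm tall. Point: mid-plate, half-way up, 21 mm over the underside; z up, x to the heel. In the rack, or absent
- cell_b_c (a point): another cell holder, same as cell_a; the point and axes likewise. Hooked in the rack at the start, or absent
- cell_c_c (a point): another cell holder, same as cell_a; the point and axes likewise. Hooked in the rack at the start, or absent
- cell_d_c (a point): another cell holder, same as cell_a; the point and axes likewise. Lies loose on the bench, upright, at the start; always present
- rack: fixed grey rack, three bays 66 mm apart along its y (bay centres y = -66, 0, 66 mm, x = 0; cell_a, b, c from -y). Origin on the bench under the middle bay; z up. Holders stand on its floor, 8 mm above the bench, tongue to the rack's -x, between guides 8 mm high, 2 mm play. To free one: keep the tongue's tip down on the floor, raise the heel about it by 13 to 18 degrees, draw it back (+x) 18 mm or more, then up
- rack_lip (a point): fixed steel lip bar along the rack's -x side, over all tongues and behind their upturned tips, which it catches when a holder is lifted or pulled before its tip is drawn back beneath it; the point is the middle of its underside, 13 mm above the rack floor (x = -46.5 mm in the rack). The bar is 5 mm wide (x) and 8 mm tall
- rack_sill (a point): fixed steel sill along the rack's +x side, behind the heels; the point is the middle of its top, 13 mm above the rack floor (x = 40 mm in the rack). 6 mm thick, about 2 mm behind the heels: no holder can be slid straight back
- pocket0 (a point): pocket in the white loading tray, first of a row of four 66 mm apart along y: recess 8 mm deep of a holder's outline with tongue notch, about 1.75 mm play all round. Point: on its floor, 18 mm above the bench, below the place of the holder's middle; axes are those of a seated holder (tongue to -x), whose centre is then 21 mm above this point. Moves with the tray
- pocket1 (a point): pocket 1 of the tray, same as pocket0, 66 mm from it along +y; the point and axes likewise
- pocket2 (a point): pocket 2 of the tray, same as pocket0, 132 mm from it along +y; the point and axes likewise
- pocket3 (a point): pocket 3 of the tray, same as pocket0, 198 mm from it along +y; the point and axes likewise
- tray (a joint): travel of the loading tray in m: 0 fully home in the sampler, 0.09 fully drawn out (along the pockets' -x, to the robot). Stays where left; takes 2 to 4 N. When home, a fixed reading beam 90 to 115 mm above the bench covers the pockets from 12 mm before their centres onwards; with the tray fully out the beam begins 78 mm beyond the pocket centres
- sampler: fixed grey bench sampler that the tray runs into. Origin on the bench under the middle of the row of pocket centres when the tray is home; axes as the pockets'. Housing: x = 60 to 240, y = -150 to 150 mm, 115 mm tall; reading beam: x = -12 to 65, y = -150 to 150, 90 to 115 mm above the bench; ledge with the button: x = -60 to 60, y = 150 to 205 mm, 20 mm tall (40 mm tall beyond x = 60)
- tray_knob (a point): upright round steel knob, 20 mm diameter, 36 mm tall, on the front edge of the tray; the point is its centre, half-way up (44 mm above the bench), 94 mm from the row of pocket centres on the -x side. Moves with the tray
- start (a joint): travel of the sampler's start button in m, 0 released, 0.006 fully pressed down (about 4 N); it springs back
- start_top (a point): top of the start button: round white push button, 28 mm diameter, pressed straight down, on the low ledge at the sampler's left (+y) side; the point is the middle of its top face
- bottle: amber bottle, 72 mm diameter, 190 mm tall, a bystander not to be disturbed; origin at the centre of its underside
- beaker: open glass beaker, 72 mm diameter, 85 mm tall, a bystander not to be disturbed; origin at the centre of its underside
- jar: glass jar with white cap, 60 mm diameter, 70 mm tall, a bystander not to be disturbed; origin at the centre of its underside
Mind the look-alikes: they are no part of the job. Leave any purple or red look-alike of the part that bears cell_d_c alone.

How it is judged:
On the way, in this order (a step that is already met when the one before it is completed fails the run):
1. the tray is drawn fully out (over 84 of its 90 mm) (value of joint tray above 0.084 m), for 0.2 s.
2. with the tray out (over 70 mm), every holder present is seated flat and square in a pocket (value of joint tray above 0.07 m and ((horizontal distance between cell_a_c and pocket0 below 0.004 m and z of cell_a_c in the frame of pocket0 between 0.0185 and 0.0235 m and angle between the x axis of cell_a_c and the x axis of pocket0, either way round below 0.08 rad and angle between cell_a_c's own z axis and vertical below 0.05 rad) or (horizontal distance between cell_a_c and pocket1 below 0.004 m and z of cell_a_c in the frame of pocket1 between 0.0185 and 0.0235 m and angle between the x axis of cell_a_c and the x axis of pocket1, either way round below 0.08 rad and angle between cell_a_c's own z axis and vertical below 0.05 rad) or (horizontal distance between cell_a_c and pocket2 below 0.004 m and z of cell_a_c in the frame of pocket2 between 0.0185 and 0.0235 m and angle between the x axis of cell_a_c and the x axis of pocket2, either way round below 0.08 rad and angle between cell_a_c's own z axis and vertical below 0.05 rad) or (horizontal distance between cell_a_c and pocket3 below 0.004 m and z of cell_a_c in the frame of pocket3 between 0.0185 and 0.0235 m and angle between the x axis of cell_a_c and the x axis of pocket3, either way round below 0.08 rad and angle between cell_a_c's own z axis and vertical below 0.05 rad)) and ((horizontal distance between cell_b_c and pocket0 below 0.004 m and z of cell_b_c in the frame of pocket0 between 0.0185 and 0.0235 m and angle between the x axis of cell_b_c and the x axis of pocket0, either way round below 0.08 rad and angle between cell_b_c's own z axis and vertical below 0.05 rad) or (horizontal distance between cell_b_c and pocket1 below 0.004 m and z of cell_b_c in the frame of pocket1 between 0.0185 and 0.0235 m and angle between the x axis of cell_b_c and the x axis of pocket1, either way round below 0.08 rad and angle between cell_b_c's own z axis and vertical below 0.05 rad) or (horizontal distance between cell_b_c and pocket2 below 0.004 m and z of cell_b_c in the frame of pocket2 between 0.0185 and 0.0235 m and angle between the x axis of cell_b_c and the x axis of pocket2, either way round below 0.08 rad and angle between cell_b_c's own z axis and vertical below 0.05 rad) or (horizontal distance between cell_b_c and pocket3 below 0.004 m and z of cell_b_c in the frame of pocket3 between 0.0185 and 0.0235 m and angle between the x axis of cell_b_c and the x axis of pocket3, either way round below 0.08 rad and angle between cell_b_c's own z axis and vertical below 0.05 rad)) and ((horizontal distance between cell_c_c and pocket0 below 0.004 m and z of cell_c_c in the frame of pocket0 between 0.0185 and 0.0235 m and angle between the x axis of cell_c_c and the x axis of pocket0, either way round below 0.08 rad and angle between cell_c_c's own z axis and vertical below 0.05 rad) or (horizontal distance between cell_c_c and pocket1 below 0.004 m and z of cell_c_c in the frame of pocket1 between 0.0185 and 0.0235 m and angle between the x axis of cell_c_c and the x axis of pocket1, either way round below 0.08 rad and angle between cell_c_c's own z axis and vertical below 0.05 rad) or (horizontal distance between cell_c_c and pocket2 below 0.004 m and z of cell_c_c in the frame of pocket2 between 0.0185 and 0.0235 m and angle between the x axis of cell_c_c and the x axis of pocket2, either way round below 0.08 rad and angle between cell_c_c's own z axis and vertical below 0.05 rad) or (horizontal distance between cell_c_c and pocket3 below 0.004 m and z of cell_c_c in the frame of pocket3 between 0.0185 and 0.0235 m and angle between the x axis of cell_c_c and the x axis of pocket3, either way round below 0.08 rad and angle between cell_c_c's own z axis and vertical below 0.05 rad)) and ((horizontal distance between cell_d_c and pocket0 below 0.004 m and z of cell_d_c in the frame of pocket0 between 0.0185 and 0.0235 m and angle between the x axis of cell_d_c and the x axis of pocket0, either way round below 0.08 rad and angle between cell_d_c's own z axis and vertical below 0.05 rad) or (horizontal distance between cell_d_c and pocket1 below 0.004 m and z of cell_d_c in the frame of pocket1 between 0.0185 and 0.0235 m and angle between the x axis of cell_d_c and the x axis of pocket1, either way round below 0.08 rad and angle between cell_d_c's own z axis and vertical below 0.05 rad) or (horizontal distance between cell_d_c and pocket2 below 0.004 m and z of cell_d_c in the frame of pocket2 between 0.0185 and 0.0235 m and angle between the x axis of cell_d_c and the x axis of pocket2, either way round below 0.08 rad and angle between cell_d_c's own z axis and vertical below 0.05 rad) or (horizontal distance between cell_d_c and pocket3 below 0.004 m and z of cell_d_c in the frame of pocket3 between 0.0185 and 0.0235 m and angle between the x axis of cell_d_c and the x axis of pocket3, either way round below 0.08 rad and angle between cell_d_c's own z axis and vertical below 0.05 rad))), for 0.2 s.
3. the tray is pushed fully home (within 4 mm) with every holder seated (value of joint tray below 0.004 m and ((horizontal distance between cell_a_c and pocket0 below 0.004 m and z of cell_a_c in the frame of pocket0 between 0.0185 and 0.0235 m and angle between the x axis of cell_a_c and the x axis of pocket0, either way round below 0.08 rad and angle between cell_a_c's own z axis and vertical below 0.05 rad) or (horizontal distance between cell_a_c and pocket1 below 0.004 m and z of cell_a_c in the frame of pocket1 between 0.0185 and 0.0235 m and angle between the x axis of cell_a_c and the x axis of pocket1, either way round below 0.08 rad and angle between cell_a_c's own z axis and vertical below 0.05 rad) or (horizontal distance between cell_a_c and pocket2 below 0.004 m and z of cell_a_c in the frame of pocket2 between 0.0185 and 0.0235 m and angle between the x axis of cell_a_c and the x axis of pocket2, either way round below 0.08 rad and angle between cell_a_c's own z axis and vertical below 0.05 rad) or (horizontal distance between cell_a_c and pocket3 below 0.004 m and z of cell_a_c in the frame of pocket3 between 0.0185 and 0.0235 m and angle between the x axis of cell_a_c and the x axis of pocket3, either way round below 0.08 rad and angle between cell_a_c's own z axis and vertical below 0.05 rad)) and ((horizontal distance between cell_b_c and pocket0 below 0.004 m and z of cell_b_c in the frame of pocket0 between 0.0185 and 0.0235 m and angle between the x axis of cell_b_c and the x axis of pocket0, either way round below 0.08 rad and angle between cell_b_c's own z axis and vertical below 0.05 rad) or (horizontal distance between cell_b_c and pocket1 below 0.004 m and z of cell_b_c in the frame of pocket1 between 0.0185 and 0.0235 m and angle between the x axis of cell_b_c and the x axis of pocket1, either way round below 0.08 rad and angle between cell_b_c's own z axis and vertical below 0.05 rad) or (horizontal distance between cell_b_c and pocket2 below 0.004 m and z of cell_b_c in the frame of pocket2 between 0.0185 and 0.0235 m and angle between the x axis of cell_b_c and the x axis of pocket2, either way round below 0.08 rad and angle between cell_b_c's own z axis and vertical below 0.05 rad) or (horizontal distance between cell_b_c and pocket3 below 0.004 m and z of cell_b_c in the frame of pocket3 between 0.0185 and 0.0235 m and angle between the x axis of cell_b_c and the x axis of pocket3, either way round below 0.08 rad and angle between cell_b_c's own z axis and vertical below 0.05 rad)) and ((horizontal distance between cell_c_c and pocket0 below 0.004 m and z of cell_c_c in the frame of pocket0 between 0.0185 and 0.0235 m and angle between the x axis of cell_c_c and the x axis of pocket0, either way round below 0.08 rad and angle between cell_c_c's own z axis and vertical below 0.05 rad) or (horizontal distance between cell_c_c and pocket1 below 0.004 m and z of cell_c_c in the frame of pocket1 between 0.0185 and 0.0235 m and angle between the x axis of cell_c_c and the x axis of pocket1, either way round below 0.08 rad and angle between cell_c_c's own z axis and vertical below 0.05 rad) or (horizontal distance between cell_c_c and pocket2 below 0.004 m and z of cell_c_c in the frame of pocket2 between 0.0185 and 0.0235 m and angle between the x axis of cell_c_c and the x axis of pocket2, either way round below 0.08 rad and angle between cell_c_c's own z axis and vertical below 0.05 rad) or (horizontal distance between cell_c_c and pocket3 below 0.004 m and z of cell_c_c in the frame of pocket3 between 0.0185 and 0.0235 m and angle between the x axis of cell_c_c and the x axis of pocket3, either way round below 0.08 rad and angle between cell_c_c's own z axis and vertical below 0.05 rad)) and ((horizontal distance between cell_d_c and pocket0 below 0.004 m and z of cell_d_c in the frame of pocket0 between 0.0185 and 0.0235 m and angle between the x axis of cell_d_c and the x axis of pocket0, either way round below 0.08 rad and angle between cell_d_c's own z axis and vertical below 0.05 rad) or (horizontal distance between cell_d_c and pocket1 below 0.004 m and z of cell_d_c in the frame of pocket1 between 0.0185 and 0.0235 m and angle between the x axis of cell_d_c and the x axis of pocket1, either way round below 0.08 rad and angle between cell_d_c's own z axis and vertical below 0.05 rad) or (horizontal distance between cell_d_c and pocket2 below 0.004 m and z of cell_d_c in the frame of pocket2 between 0.0185 and 0.0235 m and angle between the x axis of cell_d_c and the x axis of pocket2, either way round below 0.08 rad and angle between cell_d_c's own z axis and vertical below 0.05 rad) or (horizontal distance between cell_d_c and pocket3 below 0.004 m and z of cell_d_c in the frame of pocket3 between 0.0185 and 0.0235 m and angle between the x axis of cell_d_c and the x axis of pocket3, either way round below 0.08 rad and angle between cell_d_c's own z axis and vertical below 0.05 rad))), for 0.2 s.
4. the start button is pressed down (over 4 of its 6 mm) with the tray home (value of joint start above 0.004 m and value of joint tray below 0.004 m), for 0.05 s.
At the end, for the whole second after the job is handed in: Every holder present rests in a pocket (centre within 4 mm of the pocket's, height within about 2.5 mm, turned less than 0.08 rad, tilted less than 0.05 rad), at rest; the tray is within 4 mm of home; the start button is released (all of step 3 and linear speed of each of cell_a, cell_b, cell_c, cell_d below 0.02 m/s and value of joint start below 0.0015 m); the robot touches nothing.
It fails at once if the bottle is moved more than 30 mm or tipped (distance of bottle from where it was at the start of the episode above 0.03 m or angle between bottle's own z axis and vertical above 0.5 rad).
It fails at once if the beaker is moved more than 30 mm or tipped (distance of beaker from where it was at the start of the episode above 0.03 m or angle between beaker's own z axis and vertical above 0.5 rad).
It fails at once if the jar is moved more than 30 mm or tipped (distance of jar from where it was at the start of the episode above 0.03 m or angle between jar's own z axis and vertical above 0.5 rad).
It fails at once if the start button is pressed while the tray is not home (value of joint start above 0.004 m and value of joint tray above 0.006 m).
Of cell_a, cell_b, cell_c only 2 to 3 are there at a start; the rules pass over those that are not, and their reading is None.
At some moment in a run one of cell_d may be knocked a few centimetres aside while the robot is not near it.
Once in a run the grip may slacken for a moment while it holds something.
It also fails if it takes over 208 s, if anything falls off the work surface, if the arm or the gripper's body presses on something with over 40 N, if the wrist force passes 120 N, or if a joint passes its speed limit or range.

## Working session

There is one attempt and no reset: what is moved stays moved. The work goes in short steps, Python scripts to look and compute and a tool call to move; the robot and the scene stay as the last step left them, time stands still between calls to the robot, and variables do not carry over. Pictures are saved under pics/ and viewed, and the job is handed in when it is done.

Besides the shell and the picture viewer there is one more tool, called by a JSON object that holds its "op" and its "data", one argument or row to a line. play_rows: Moves the arm, as the interface text tells. Its arguments: {"type":"object","properties":{"moves":{"type":"array"},"claw":{"type":"number"},"grip_force":{"type":"number"}},"required":["moves"]}

```bash
ls; mkdir -p pics; python3 - <<'E'
from rig import manip,cams
import cv2
print(manip.sense())
for n in ["scene","top","wrist"]:
    c=cams.calibration(n); print(n,c)
    cv2.imwrite(f"pics/{n}0.png",cams.snapshot(n)[:,:,::-1])
E
```

```text
pics
{'time': 0.0, 'joint_positions': array([-1.45279731e+00,  2.59341728e-01,  1.53607288e+00, -1.73064580e-05,
        1.34800535e+00, -2.02786115e-01]), 'joint_velocities': array([ 9.51705406e-04,  1.20258677e-05, -1.41913887e-03, -7.01998331e-04,
        5.32634412e-05, -1.27575382e-04]), 'joint_efforts': array([ 2.82634583e-04, -4.46033728e+01, -2.90564990e+01, -2.07726725e-04,
        1.17347963e-02, -2.03198226e-06]), 'tcp_pos': array([ 0.17338209, -0.52140335,  0.23047948]), 'tcp_rot': array([-9.13188562e-04,  9.87163946e-01,  1.59707576e-01,  3.02913137e-05]), 'contact_force': array([-0.00492963, -0.32845027, -0.20136847]), 'torque': array([0.02715524, 0.05528541, 0.02871868]), 'width': 0.08564659752584403}
scene {'fx': 497.5194136511076, 'fy': 497.5194136511076, 'cx': 326.1605686013532, 'cy': 237.98399957689065, 'dist': array([-0.05443544,  0.        ,  0.        ,  0.        ,  0.        ]), 'eye': array([1.38601222, 0.26032417, 0.94484437]), 'rotation': array([-0.22931608,  0.54435487,  0.74198828, -0.3170888 ])}
top {'fx': 473.79682602593977, 'fy': 473.79682602593977, 'cx': 317.8622611089855, 'cy': 231.1955662719865, 'dist': array([0.01025597, 0.        , 0.        , 0.        , 0.        ]), 'eye': array([ 0.39731668, -0.00339786,  1.18678078]), 'rotation': array([ 0.0396481 , -0.70102149,  0.71074266, -0.04291586])}
wrist {'fx': 392.06072276597587, 'fy': 392.06072276597587, 'cx': 324.49824234393077, 'cy': 237.65593505483227, 'dist': array([-0.03011025,  0.        ,  0.        ,  0.        ,  0.        ]), 'eye': array([ 0.24000659, -0.49950451,  0.37357969]), 'rotation': array([ 0.11146785,  0.80327932, -0.57942231, -0.08116052])}
```

View pics/scene0.png

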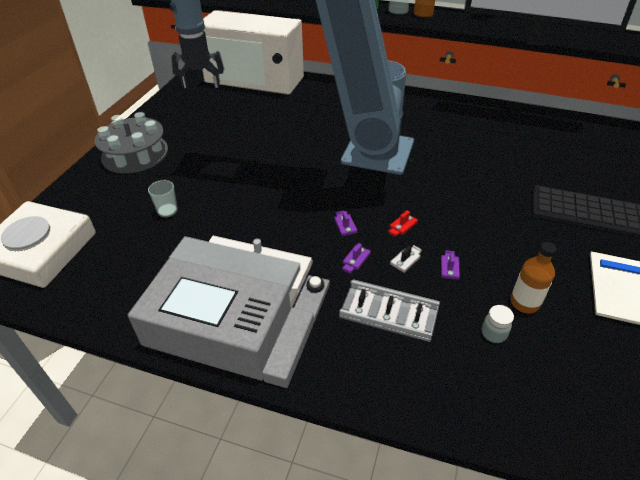

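View pics/top0.png

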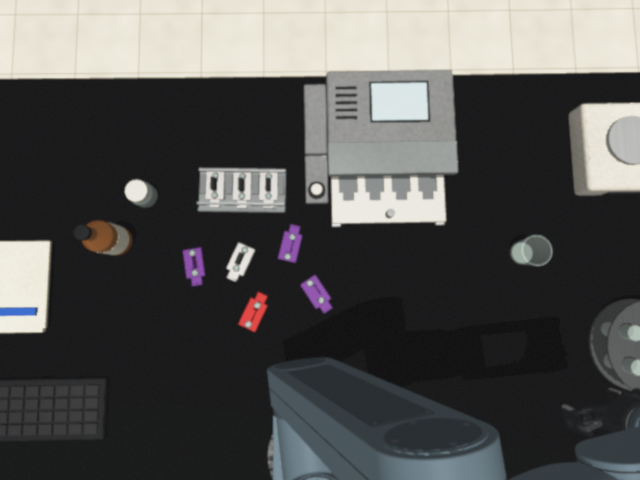

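View pics/wrist0.png

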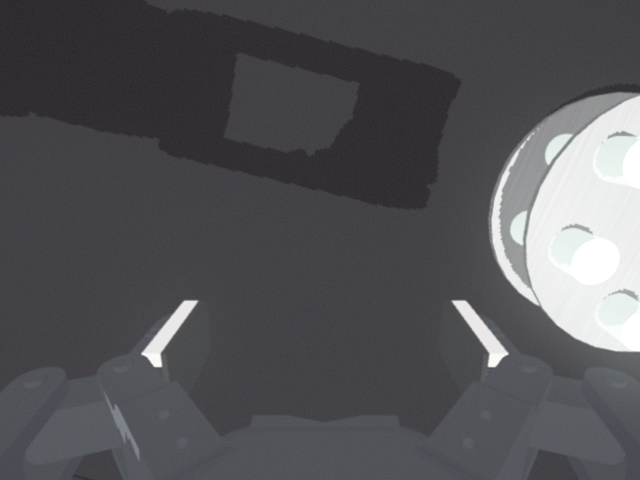

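```bash
cat > h.py <<'E'
import numpy as np, cv2
from scipy.spatial.transform import Rotation as R
from rig import manip,cams
def q2R(q): return R.from_quat(q,scalar_first=True).as_matrix()
def K(c): return np.array([[c['fx'],0,c['cx']],[0,c['fy'],c['cy']],[0,0,1.]])
def unproj(c,uv,z):
    p=cv2.undistortPoints(np.array(uv,float).reshape(-1,1,2),K(c),c['dist']).reshape(-1,2)
    d=np.c_[p,np.ones(len(p))]@q2R(c['rotation']).T
    z=np.broadcast_to(z,len(p))
    return c['eye']+d*((z-c['eye'][2])/d[:,2])[:,None]
def proj(c,X):
    M=q2R(c['rotation']).T
    return cv2.projectPoints(np.array(X,float).reshape(-1,1,3),cv2.Rodrigues(M)[0],-M@c['eye'],K(c),c['dist'])[0].reshape(-1,2)
def crop(img,x0,y0,x1,y1,s,fn):
    o=cv2.resize(img[y0:y1,x0:x1],None,fx=s,fy=s,interpolation=cv2.INTER_CUBIC); cv2.imwrite(fn,o)
def pose():
    s=manip.sense(); r=R.from_quat(s['tcp_rot'],scalar_first=True)
    print('t',round(s['time'],2),'tcp',s['tcp_pos'].round(4),'rotvec',r.as_rotvec(degrees=True).round(2),'toolx',r.as_matrix()[:,0].round(3),'tooly',r.as_matrix()[:,1].round(3),'F',s['contact_force'].round(2),'w',round(s['width'],4),'q',s['joint_positions'].round(3))
E
python3 - <<'E'
from h import *
i=cv2.imread('pics/top0.png')
crop(i,180,150,340,270,5,'pics/t1.png'); crop(i,300,70,460,230,3.75,'pics/t2.png')
i=cv2.imread('pics/scene0.png')
crop(i,190,200,450,380,3,'pics/s1.png')
E
```

```text
(no output)
```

View pics/t1.png

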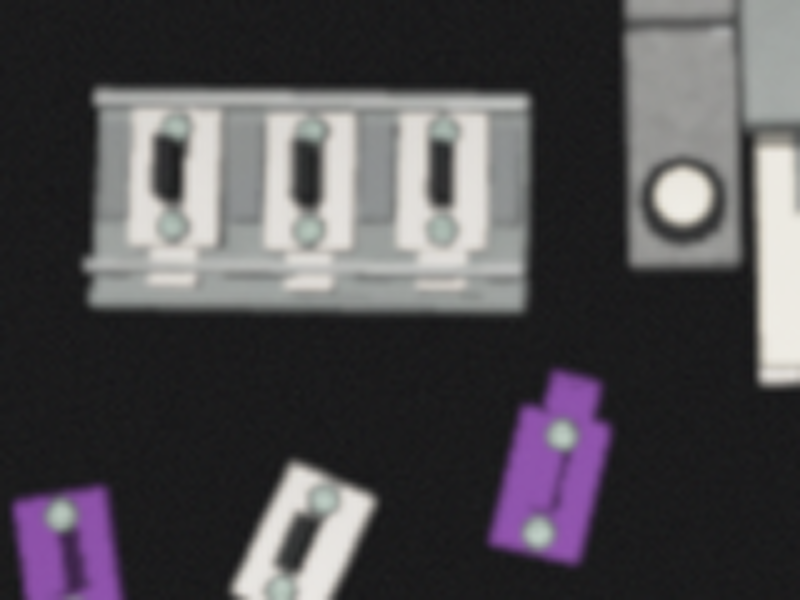

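View pics/t2.png

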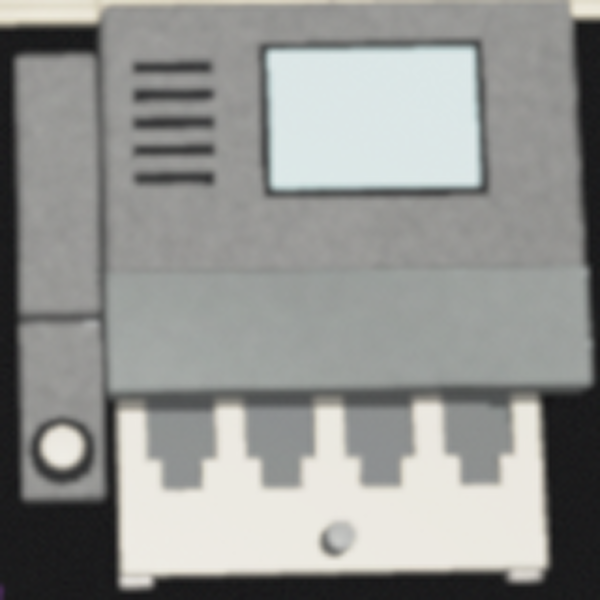

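View pics/s1.png

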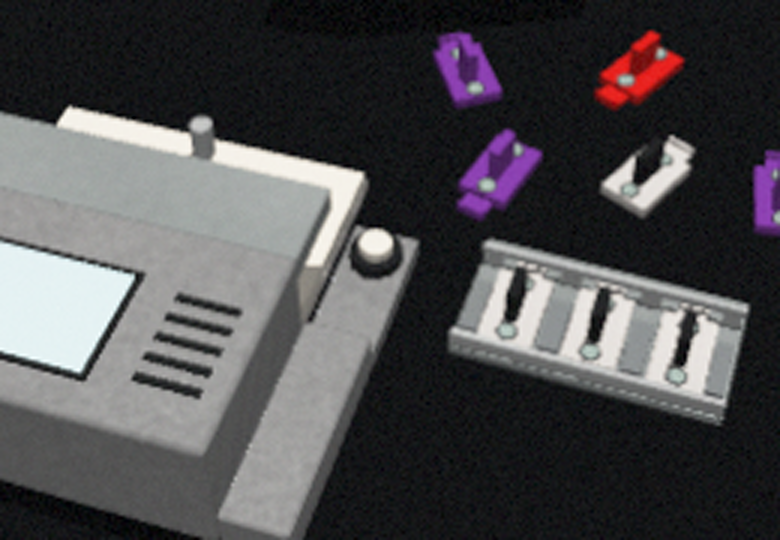

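```bash
python3 - <<'E'
from h import *
c=cams.calibration('top')
def t1(u,v): return ((u+.5)/5+180-.5,(v+.5)/5+150-.5)
def t2(u,v): return ((u+.5)/3.75+300-.5,(v+.5)/3.75+70-.5)
def show(n,uv,z): print(n,unproj(c,[uv],z)[0].round(4))
for n,p,z in [('C heel',(176,127),.018),('C fr',(172,227),.018),('B heel',(312,129),.018),('B fr',(308,230),.018),('A heel',(444,130),.018),('A fr',(442,230),.018),
 ('D h',(324,499),.01),('D f',(280,590),.01),
 ('sillL',(95,97),.021),('sillR',(528,102),.021),('lipL',(85,265),.029),('lipR',(527,269),.029),('button',(682,195),.03)]:
    show(n,t1(*p),z)
for n,p,z in [('knobtop',(340,533),.062),('beamL',(108,392),.115),('beamR',(592,385),.115),('trayFL',(120,577),.026),('trayFR',(548,569),.026),('btn',(63,447),.03),
 ('p3 notchL',(163,489),.026),('p3 notchR',(201,488),.026),('p0nL',(460,483),.026),('p0nR',(500,482),.026),('housingL',(105,8),.115),('hR',(575,5),.115)]: show(n,t2(*p),z)
E
```

```text
C heel [0.6803 0.2474 0.018 ]
C fr [0.6292 0.2489 0.018 ]
B heel [0.6784 0.1791 0.018 ]
B fr [0.6268 0.1809 0.018 ]
A heel [0.677  0.1127 0.018 ]
A fr [0.6259 0.1138 0.018 ]
D h [0.4923 0.1735 0.01  ]
D f [0.4474 0.1951 0.01  ]
sillL [0.6954 0.2876 0.021 ]
sillR [0.6901 0.0702 0.021 ]
lipL [0.6084 0.2892 0.029 ]
lipR [0.6036 0.0707 0.029 ]
button [ 0.6396 -0.0066  0.03  ]
knobtop [ 0.5739 -0.1842  0.062 ]
beamL [ 0.6554 -0.0355  0.115 ]
beamR [ 0.6558 -0.3339  0.115 ]
trayFL [ 0.5522 -0.044   0.026 ]
trayFR [ 0.5537 -0.3264  0.026 ]
btn [ 0.639  -0.0076  0.03  ]
p3 notchL [ 0.6107 -0.0736  0.026 ]
p3 notchR [ 0.611  -0.0988  0.026 ]
p0nL [ 0.612  -0.2707  0.026 ]
p0nR [ 0.6124 -0.2972  0.026 ]
housingL [ 0.9029 -0.0377  0.115 ]
hR [ 0.901  -0.3347  0.115 ]
```

{"op": "play_rows", "data": {
  "moves": [
    [[4, 3.4, -1], [0, 0, -3]],
    [[8, 6.8, -2], [0, 0, -6]],
    [[12, 10, -3], [0, 0, -9]],
    [[16, 13.5, -4], [0, 0, -12]],
    [[20, 17, -5], [0, 0, -15]],
    [[23, 19.5, -6], [0, 0, -18.2]],
    [[26, 22, -7], [0, 0, -18.2]],
    [[29, 24.5, -8], [0, 0, -18.2]],
    [[32, 27, -8.5], [0, 0, -18.2]],
    [[35, 29.5, -9], [0, 0, -18.2]],
    [[37.5, 32, -9.5], [0, 0, -18.2]],
    [[40, 33.7, -10], [0, 0, -18.2]],
    [[40, 33.7, -10], [0, 0, -18.2]],
    [[40, 33.7, -10], [0, 0, -18.2]]
  ],
  "claw": 0,
  "grip_force": 60
}}

```text
time: 1.32
tcp_pos: [0.5767, -0.1797, 0.129]
tcp_rot: [-0.002, 1.0, 0.004, 0.0]
contact_force: [-0.1, -0.7, -0.3]
width: 0.0428
```

```bash
python3 - <<'E'
from h import *
pose()
print(cams.calibration('wrist'))
cv2.imwrite('pics/w1.png',cams.snapshot('wrist')[:,:,::-1])
E
```

```text
t 1.32 tcp [ 0.5767 -0.1797  0.129 ] rotvec [-1.7977e+02 -7.1000e-01 -6.0000e-02] toolx [1.    0.008 0.001] tooly [ 0.008 -1.    -0.004] F [-0.11 -0.7  -0.27] w 0.0428 q [-0.489  0.437  1.538  0.004  1.168  1.072]
{'fx': 392.06072276597587, 'fy': 392.06072276597587, 'cx': 324.49824234393077, 'cy': 237.65593505483227, 'dist': array([-0.03011025,  0.        ,  0.        ,  0.        ,  0.        ]), 'eye': array([ 0.64674424, -0.17948548,  0.27207046]), 'rotation': array([ 0.09644149,  0.70332408, -0.69741139, -0.09824269])}
```

View pics/w1.png

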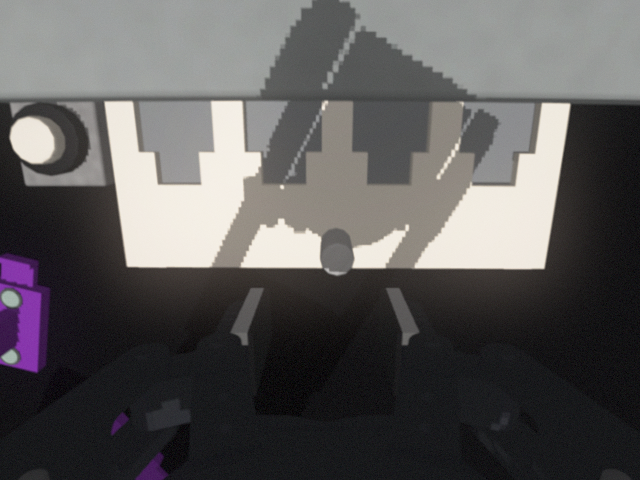

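```bash
python3 - <<'E'
from h import *
pose()
c=cams.calibration('wrist')
for n,p,z in [('knobtop',(337,258),.062),('p3n',(159,184),.026),('p3n',(200,184),.026),('p0n',(473,184),.026),('p0n',(515,184),.026),('trayFL',(127,268),.026),('FR',(545,268),.026)]: print(n,unproj(c,[p],z)[0].round(4))
E
```

```text
t 1.37 tcp [ 0.5747 -0.1818  0.1293] rotvec [-1.7985e+02 -6.9000e-01  9.0000e-02] toolx [ 1.     0.008 -0.001] tooly [ 0.008 -1.    -0.003] F [-0.5  -0.22 -0.01] w 0.0428 q [-0.492  0.435  1.54   0.002  1.169  1.07 ]
knobtop [ 0.5731 -0.1885  0.062 ]
p3n [ 0.6092 -0.0762  0.026 ]
p3n [ 0.6093 -0.1024  0.026 ]
p0n [ 0.6108 -0.2747  0.026 ]
p0n [ 0.6111 -0.3015  0.026 ]
trayFL [ 0.5523 -0.0483  0.026 ]
FR [ 0.5548 -0.33    0.026 ]
```

```bash
cat >> h.py <<'E'
def wsnap(fn):
    cams.snapshot('wrist')
    c=cams.calibration('wrist'); im=cams.snapshot('wrist')[:,:,::-1]; cv2.imwrite(fn,im); pose(); return c,im
E
python3 - <<'E'
from h import *
c,im=wsnap('pics/w2.png')
for n,p,z in [('knobtop',(337,258),.062),('p3n',(159,184),.026),('p3n',(200,184),.026),('p0n',(473,184),.026),('p0n',(515,184),.026),('trayFL',(127,268),.026),('FR',(545,268),.026)]: print(n,unproj(c,[p],z)[0].round(4))
E
```

```text
t 1.47 tcp [ 0.5729 -0.1843  0.1301] rotvec [-1.7991e+02 -4.0000e-01  1.1000e-01] toolx [ 1.     0.004 -0.001] tooly [ 0.004 -1.    -0.002] F [-0.32 -0.14 -0.75] w 0.0426 q [-4.970e-01  4.330e-01  1.542e+00  1.000e-03  1.169e+00  1.069e+00]
knobtop [ 0.5718 -0.19    0.062 ]
p3n [ 0.6081 -0.0777  0.026 ]
p3n [ 0.6082 -0.1039  0.026 ]
p0n [ 0.6093 -0.2765  0.026 ]
p0n [ 0.6096 -0.3034  0.026 ]
trayFL [ 0.5512 -0.0496  0.026 ]
FR [ 0.5531 -0.3318  0.026 ]
```

View pics/w2.png

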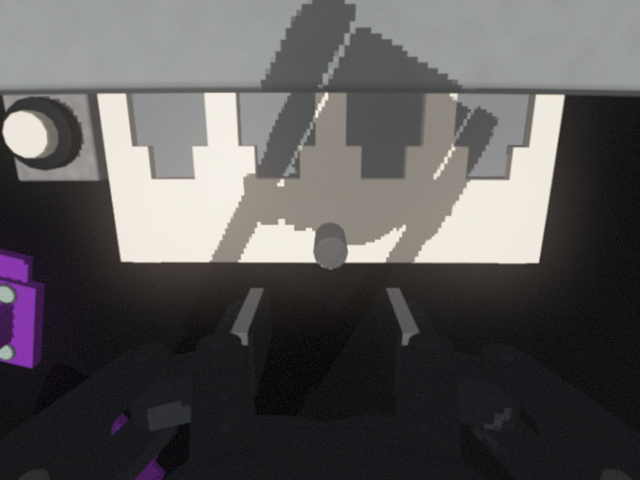

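{"op": "play_rows", "data": {
  "moves": [
    [[0.1, -0.1, -3], [0, 0, 0]],
    [[0.1, -0.1, -6], [0, 0, 0]],
    [[0.1, -0.1, -8.5], [0, 0, 0]],
    [[0.1, -0.1, -9.6], [0, 0, 0]],
    [[0.1, -0.1, -9.6], [0, 0, 0]],
    [[0.1, -0.1, -9.6], [0, 0, 0]]
  ]
}}

```text
time: 1.97
tcp_pos: [0.5735, -0.1864, 0.0346]
tcp_rot: [-0.001, 1.0, 0.001, -0.001]
contact_force: [0.7, -0.1, 0.4]
width: 0.0427
```

{"op": "play_rows", "data": {
  "moves": [
    [[0, 0, 0], [0, 0, 0]],
    [[0, 0, 0], [0, 0, 0]],
    [[0, 0, 0], [0, 0, 0]],
    [[0, 0, 0], [0, 0, 0]],
    [[0, 0, 0], [0, 0, 0]],
    [[0, 0, 0], [0, 0, 0]]
  ],
  "claw": 1,
  "grip_force": 40
}}

```text
time: 2.47
tcp_pos: [0.5746, -0.1863, 0.0369]
tcp_rot: [-0.0, 1.0, 0.001, 0.001]
contact_force: [-0.8, 2.2, 6.1]
width: 0.0186
```

```bash
python3 - <<'E'
from h import *
c,im=wsnap('pics/w3.png')
E
```

```text
t 2.57 tcp [ 0.5746 -0.1863  0.0369] rotvec [-1.7995e+02 -2.7000e-01 -1.3000e-01] toolx [1.    0.003 0.001] tooly [ 0.003 -1.    -0.001] F [-0.6   2.92  5.83] w 0.0185 q [-0.499  0.54   1.627  0.002  0.974  1.068]
```

View pics/w3.png

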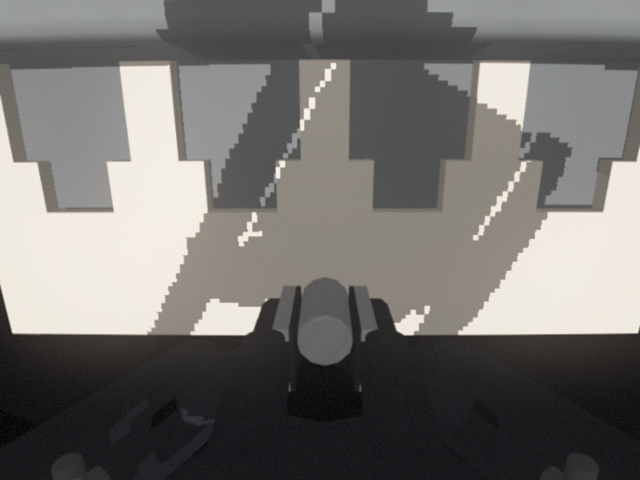

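{"op": "play_rows", "data": {
  "moves": [
    [[-1, 0, 0], [0, 0, 0]],
    [[-2.5, 0, 0], [0, 0, 0]],
    [[-4, 0, 0], [0, 0, 0]],
    [[-5.5, 0, 0], [0, 0, 0]],
    [[-7, 0, 0], [0, 0, 0]],
    [[-8, 0, 0], [0, 0, 0]],
    [[-9.1, 0, 0], [0, 0, 0]],
    [[-9.1, 0, 0], [0, 0, 0]],
    [[-9.1, 0, 0], [0, 0, 0]],
    [[-9.1, 0, 0], [0, 0, 0]]
  ]
}}

```text
time: 3.4
tcp_pos: [0.4842, -0.1866, 0.0374]
tcp_rot: [0.0, 1.0, 0.002, 0.001]
contact_force: [3.4, 0.9, -6.0]
width: 0.0185
```

```bash
python3 - <<'E'
from h import *
c,im=wsnap('pics/w4.png')
cv2.imwrite('pics/top1.png',cams.snapshot('top')[:,:,::-1])
E
```

```text
t 3.5 tcp [ 0.4842 -0.1866  0.0374] rotvec [179.99   0.33   0.24] toolx [1.    0.004 0.003] tooly [ 0.004 -1.     0.   ] F [ 2.86 -0.7  -6.15] w 0.0188 q [-0.584  0.418  1.846  0.002  0.875  0.982]
```

View pics/w4.png

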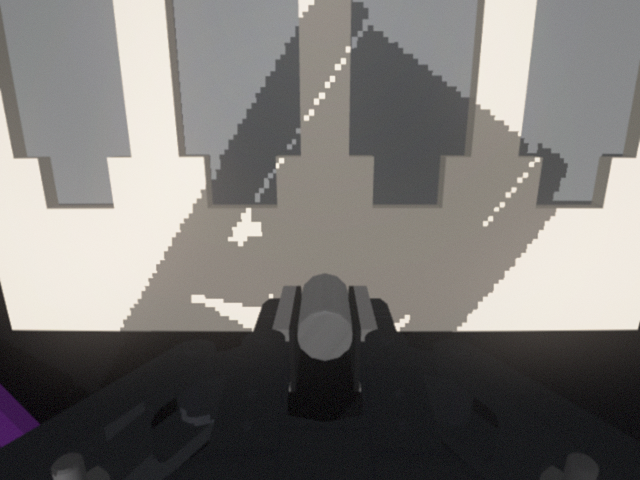

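{"op": "play_rows", "data": {
  "moves": [
    [[0, 0, 0], [0, 0, 0]],
    [[0, 0, 0], [0, 0, 0]],
    [[0, 0, 0], [0, 0, 0]],
    [[0, 0, 3], [0, 0, 0]],
    [[2, 0, 7], [0, 0, 0]],
    [[4, 0, 11], [0, 0, 0]],
    [[6, 0, 13], [0, 0, 0]],
    [[7, 0, 13], [0, 0, 0]],
    [[7, 0, 13], [0, 0, 0]],
    [[7, 0, 13], [0, 0, 0]]
  ],
  "claw": 0
}}

```text
time: 4.38
tcp_pos: [0.5536, -0.1862, 0.1667]
tcp_rot: [-0.0, 1.0, 0.002, 0.001]
contact_force: [-0.9, 0.1, -0.3]
width: 0.0426
```

```bash
python3 - <<'E'
from h import *
c,im=wsnap('pics/w5.png')
import pickle; pickle.dump(c,open('c5.pkl','wb'))
cv2.imwrite('pics/top1.png',cams.snapshot('top')[:,:,::-1])
crop(cv2.imread('pics/top1.png'),180,150,460,290,2.85,'pics/top1c.png')
E
```

```text
t 4.48 tcp [ 0.5523 -0.1859  0.1657] rotvec [-1.7991e+02 -3.2000e-01  1.0000e-01] toolx [ 1.     0.004 -0.001] tooly [ 0.004 -1.    -0.002] F [-0.74  0.57 -0.36] w 0.0431 q [-5.170e-01  3.680e-01  1.547e+00  1.000e-03  1.228e+00  1.050e+00]
```

View pics/w5.png

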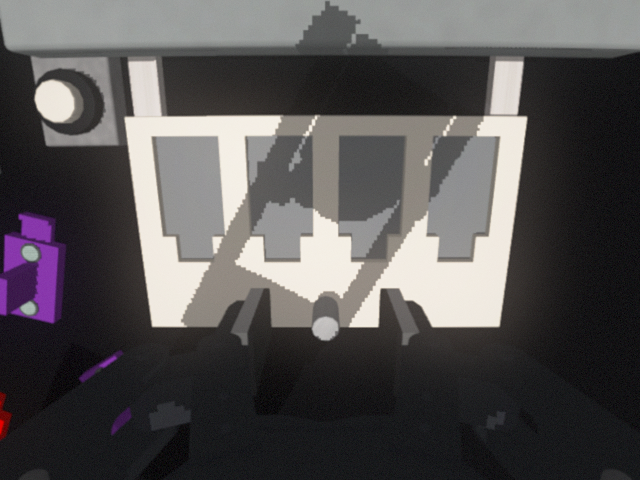

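View pics/top1c.png

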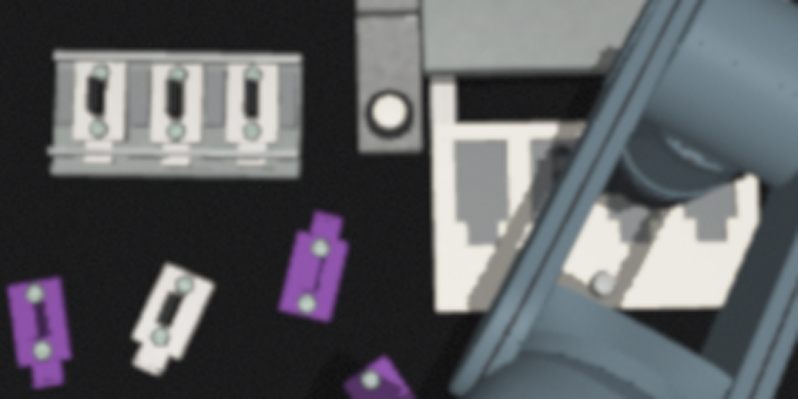

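```bash
python3 - <<'E'
from h import *
i=cv2.imread('pics/w5.png'); i=cv2.convertScaleAbs(i,alpha=1.4,beta=15)
crop(i,120,110,330,270,3.8,'pics/w5a.png');crop(i,320,110,530,270,3.8,'pics/w5b.png')
E
```

```text
(no output)
```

View pics/w5a.png

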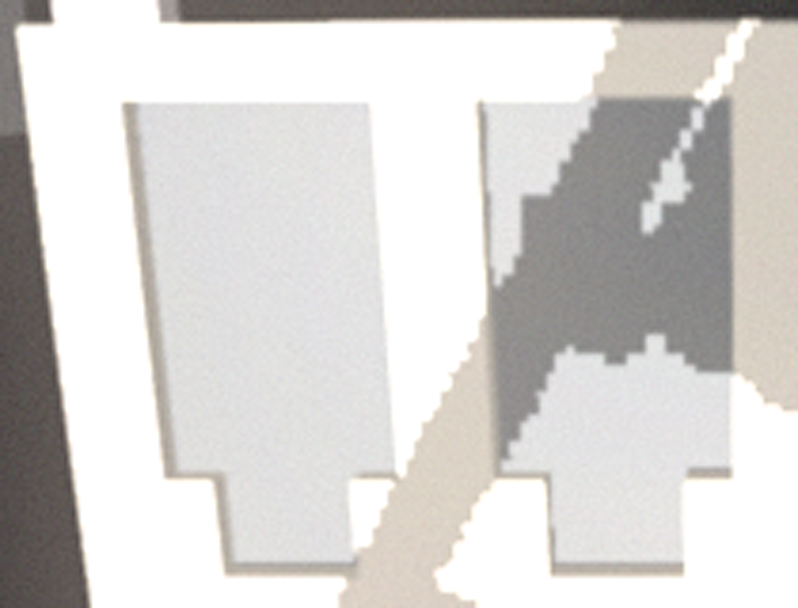

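View pics/w5b.png

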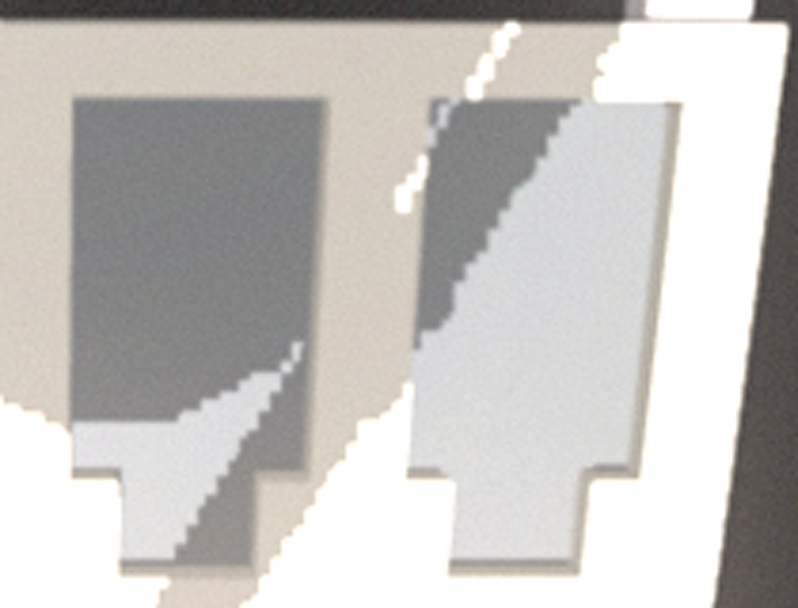

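```bash
cat > fit5.py <<'E'
from h import *
import pickle
from scipy.optimize import least_squares
c=pickle.load(open('c5.pkl','rb'))
def cv(p,x0): return [((u+.5)/3.8-.5+x0,(v+.5)/3.8-.5+110) for u,v in p]
pts=cv([(124,102),(369,102),(168,478),(397,478),(228,575),(350,575),(480,100),(732,98),(498,477),(731,477),(552,575),(683,575)],120)+cv([(72,98),(327,98),(73,478),(307,475),(121,575),(252,575),(432,100),(680,102),(408,478),(638,478),(449,575),(579,575)],320)
pts=np.array(pts)
loc=np.array([(36.75,23.75),(36.75,-23.75),(-36.75,23.75),(-36.75,-23.75),(-56.75,13.75),(-56.75,-13.75)])/1000
L=np.concatenate([loc+[0,o] for o in (.099,.033,-.033,-.099)])
def mod(p):
    ca,sa=np.cos(p[2]),np.sin(p[2])
    X=L@np.array([[ca,sa],[-sa,ca]])+p[:2]
    return np.c_[X,np.full(len(X),.026)]
r=least_squares(lambda p:(proj(c,mod(p))-pts).ravel(),[.578,-.186,0])
print(r.x.round(4),np.sqrt((r.fun**2).mean())); print(r.fun.reshape(-1,2).round(1).tolist())
k=unproj(c,[(325,328)],.062); print(k)
E
python3 fit5.py
```

```text
[ 0.5803 -0.1861  0.0046] 0.9139016673440168
[[-1.2, -0.9], [1.4, -1.3], [-1.3, 0.7], [1.1, 0.7], [-1.2, 0.3], [2.3, 0.3], [-1.6, -0.9], [-0.1, -0.6], [-0.9, 0.9], [1.1, 0.9], [-0.7, 0.3], [0.8, 0.3], [0.0, -0.6], [0.8, -0.5], [-1.1, 0.6], [0.7, 1.4], [-0.8, 0.3], [0.7, 0.3], [-0.5, -0.9], [1.3, -1.1], [-1.3, 0.6], [0.9, 0.5], [-0.9, 0.2], [0.5, 0.2]]
[[ 0.4866017 -0.1862064  0.062    ]]
```

{"op": "play_rows", "data": {
  "moves": [
    [[0.7, 3.5, 0.5], [0, 0, -0.5]],
    [[1.4, 7, 0.5], [0, 0, -1]],
    [[2.1, 11, 0.5], [0, 0, -1.6]],
    [[2.8, 15, 0.5], [0, 0, -1.6]],
    [[3.5, 19, 0.5], [0, 0, -1.6]],
    [[4.2, 23, 0.5], [0, 0, -1.6]],
    [[4.9, 27, 0.5], [0, 0, -1.6]],
    [[5.3, 31, 0.5], [0, 0, -1.6]],
    [[5.8, 34, 0.5], [0, 0, -1.6]],
    [[5.8, 36.6, 0.5], [0, 0, -1.6]],
    [[5.8, 36.6, 0.5], [0, 0, -1.6]],
    [[5.8, 36.6, 0.5], [0, 0, -1.6]],
    [[5.8, 36.6, 0.5], [0, 0, -1.6]]
  ]
}}

```text
time: 5.62
tcp_pos: [0.6095, 0.1792, 0.1698]
tcp_rot: [-0.0, 1.0, -0.012, -0.001]
contact_force: [-0.7, -0.1, -0.2]
width: 0.043
```

```bash
python3 - <<'E'
from h import *
c,im=wsnap('pics/w6.png')
import pickle; pickle.dump(c,open('c6.pkl','wb'))
E
```

```text
t 5.72 tcp [0.61   0.1785 0.1702] rotvec [-179.92    2.35    0.19] toolx [ 1.    -0.026 -0.002] tooly [-0.026 -1.    -0.001] F [-0.64 -0.43 -0.29] w 0.0422 q [1.090e-01 4.550e-01 1.401e+00 1.000e-03 1.288e+00 1.705e+00]
```

View pics/w6.png

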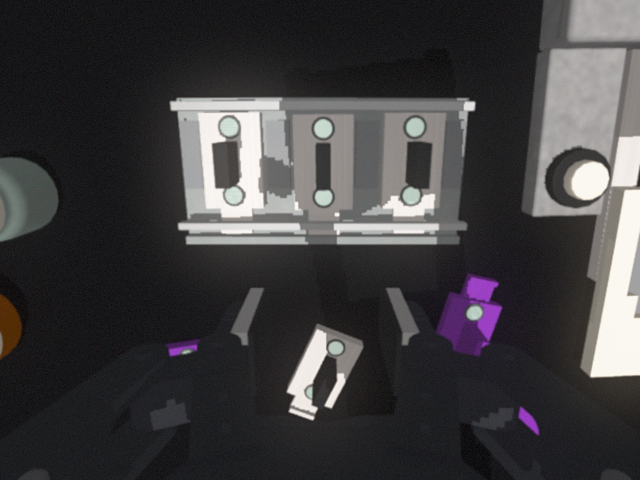

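```bash
python3 - <<'E'
from h import *
import pickle; c=pickle.load(open('c6.pkl','rb'))
u=unproj(c,[(229,127),(234,195),(323,128),(324,198),(415,127),(411,196)],.0185); print(u.round(4)); print(((u[::2]+u[1::2])/2).round(4))
print(unproj(c,[(336,348),(312,391)],.0105).round(4))
print(unproj(c,[(172,105),(474,105)],.021).round(4),unproj(c,[(180,226),(466,226)],.029).round(4), unproj(c,[(587,180)],.03))
E
```

```text
[[0.6811 0.2466 0.0185]
 [0.6312 0.2473 0.0185]
 [0.6785 0.1784 0.0185]
 [0.6272 0.179  0.0185]
 [0.6776 0.1117 0.0185]
 [0.6271 0.113  0.0185]]
[[0.6562 0.2469 0.0185]
 [0.6528 0.1787 0.0185]
 [0.6523 0.1123 0.0185]]
[[0.4929 0.172  0.0105]
 [0.4489 0.1945 0.0105]]
[[0.6974 0.2854 0.021 ]
 [0.6919 0.0707 0.021 ]] [[0.6107 0.2875 0.029 ]
 [0.6053 0.0731 0.029 ]] [[ 0.63806571 -0.01332458  0.03      ]]
```

{"op": "play_rows", "data": {
  "moves": [
    [[1, -2, -2], [0, 0, 0]],
    [[2, -4, -4], [0, 0, 0]],
    [[3, -6, -6], [0, 0, 0]],
    [[4.2, -6.5, -8], [0, 0, 0]],
    [[4.2, -6.5, -9], [0, 0, 0]],
    [[4.2, -6.5, -9], [0, 0, 0]],
    [[4.2, -6.5, -9], [0, 0, 0]]
  ],
  "claw": 0,
  "grip_force": 60
}}

```text
time: 6.3
tcp_pos: [0.6512, 0.113, 0.0799]
tcp_rot: [-0.001, 1.0, -0.014, -0.002]
contact_force: [0.2, 1.0, 0.7]
width: 0.0426
```

```bash
python3 - <<'E'
from h import *
c,im=wsnap('pics/w7.png')
E
```

```text
t 6.4 tcp [0.6522 0.1139 0.0817] rotvec [-1.7991e+02  2.3200e+00  4.0000e-02] toolx [ 1.    -0.026 -0.   ] tooly [-0.026 -1.    -0.001] F [-0.13  0.49  0.5 ] w 0.0427 q [4.000e-03 5.770e-01 1.427e+00 1.000e-03 1.137e+00 1.600e+00]
```

View pics/w7.png

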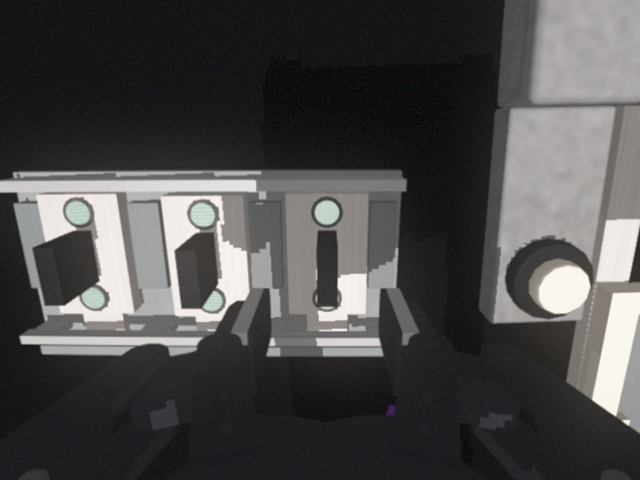

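{"op": "play_rows", "data": {
  "moves": [
    [[0, -0.05, -3], [0, 0, 0]],
    [[0, -0.05, -5], [0, 0, 0]],
    [[0, -0.05, -5.9], [0, 0, 0]],
    [[0, -0.05, -5.9], [0, 0, 0]],
    [[0, -0.05, -5.9], [0, 0, 0]]
  ]
}}

```text
time: 6.82
tcp_pos: [0.6525, 0.1139, 0.0236]
tcp_rot: [-0.001, 1.0, -0.013, 0.0]
contact_force: [-0.1, 0.7, 0.4]
width: 0.0427
```

{"op": "play_rows", "data": {
  "moves": [
    [[0, 0, 0], [0, 0, 0]],
    [[0, 0, 0], [0, 0, 0]],
    [[0, 0, 0], [0, 0, 0]],
    [[0, 0, 0], [0, 0, 0]],
    [[0, 0, 0], [0, 0, 0]],
    [[0, 0, 0], [0, 0, 0]]
  ],
  "claw": 1
}}

```text
time: 7.32
tcp_pos: [0.6538, 0.1139, 0.0256]
tcp_rot: [-0.001, 1.0, -0.013, 0.002]
contact_force: [0.3, 0.4, 6.1]
width: 0.0083
```

```bash
python3 - <<'E'
from h import *
c,im=wsnap('pics/w8.png')
E
```

```text
t 7.42 tcp [0.6538 0.114  0.0256] rotvec [-179.9     2.25   -0.33] toolx [ 1.    -0.025  0.004] tooly [-0.025 -1.    -0.001] F [-0.39  0.46  6.9 ] w 0.009 q [0.004 0.639 1.472 0.002 1.026 1.599]
```

View pics/w8.png

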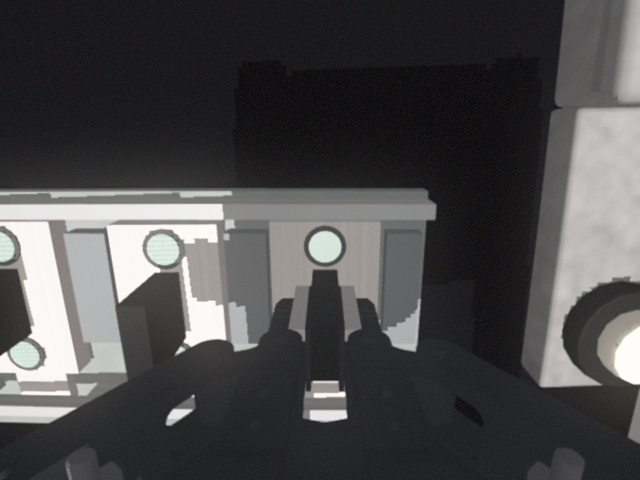

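{"op": "play_rows", "data": {
  "moves": [
    [[-0.08, 0, 0.24], [-0.06, -2.5, 0]],
    [[-0.18, 0, 0.49], [-0.12, -5, 0]],
    [[-0.28, 0, 0.73], [-0.19, -7.5, 0]],
    [[-0.39, 0, 0.96], [-0.25, -10, 0]],
    [[-0.52, 0.01, 1.2], [-0.31, -12.7, 0]],
    [[-0.67, 0.02, 1.44], [-0.38, -15.5, 0]],
    [[-0.67, 0.02, 1.44], [-0.38, -15.5, 0]],
    [[-0.67, 0.02, 1.44], [-0.38, -15.5, 0]]
  ]
}}

```text
time: 8.08
tcp_pos: [0.6466, 0.1142, 0.0403]
tcp_rot: [0.001, 0.991, -0.012, 0.136]
contact_force: [-0.4, -0.2, -1.3]
width: 0.0088
```

```bash
python3 - <<'E'
from h import *
c,im=wsnap('pics/w9.png')
i=cams.snapshot('scene')[:,:,::-1]; crop(i,330,270,450,350,6,'pics/s9.png')
E
```

```text
t 8.18 tcp [0.6475 0.114  0.0401] rotvec [178.2   -2.23  24.51] toolx [ 0.963 -0.024  0.27 ] tooly [-0.025 -1.    -0.002] F [-0.01  0.77 -0.97] w 0.0084 q [ 0.009  0.497  1.739 -0.013  0.632  1.614]
```

View pics/w9.png

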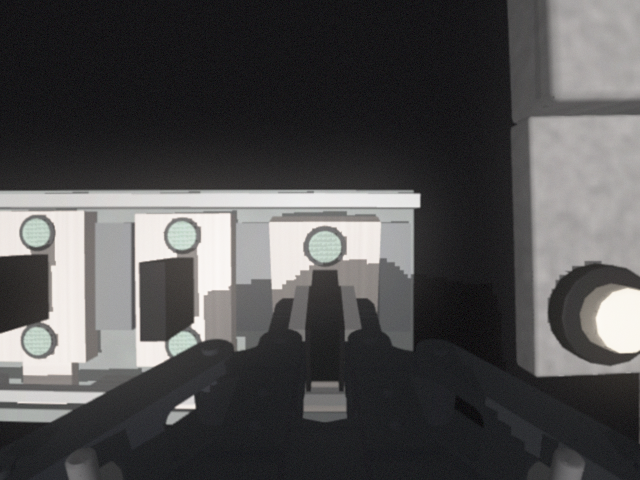

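View pics/s9.png

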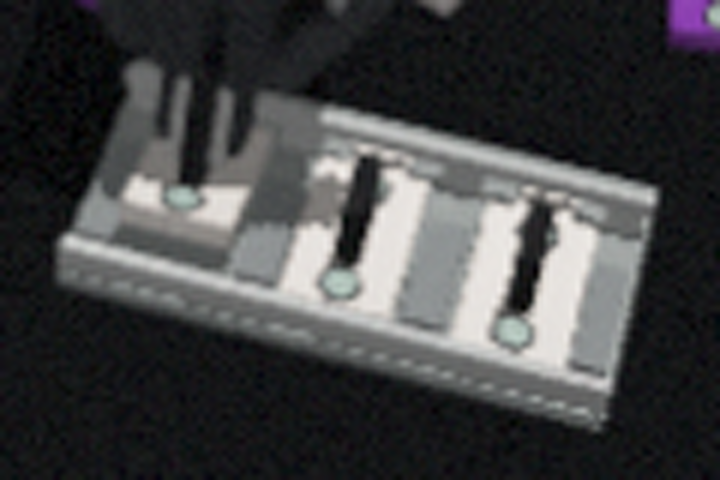

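Tilted cleanly, low forces. Draw back 23 mm and raise.

{"op": "play_rows", "data": {
  "moves": [
    [[0.6, 0, 0], [0, 0, 0]],
    [[1.2, -0.02, 0], [0, 0, 0]],
    [[1.8, -0.03, 0], [0, 0, 0]],
    [[2.3, -0.05, 0.05], [0, 0, 0]],
    [[2.3, -0.05, 0.1], [0, 0, 0]],
    [[2.3, -0.05, 0.1], [0, 0, 0]]
  ]
}}

```text
time: 8.73
tcp_pos: [0.6712, 0.1134, 0.0409]
tcp_rot: [0.001, 0.991, -0.013, 0.136]
contact_force: [0.6, -0.1, -1.5]
width: 0.0087
```

{"op": "play_rows", "data": {
  "moves": [
    [[0, 0, 1], [0, 0, 0]],
    [[0, 0, 2.5], [0, 0, 0]],
    [[0, 0, 4.5], [0, 0, 0]],
    [[0, 0, 7], [0, 4, 0]],
    [[0, 0, 10], [0.2, 8, 0]],
    [[0, 0, 11], [0.3, 12, 0]],
    [[0, 0, 11], [0.38, 15.5, 0]],
    [[0, 0, 11], [0.38, 15.5, 0]]
  ]
}}

```text
time: 9.4
tcp_pos: [0.6735, 0.113, 0.1531]
tcp_rot: [-0.001, 1.0, -0.013, 0.003]
contact_force: [0.9, -1.7, -2.6]
width: 0.0088
```

```bash
python3 - <<'E'
from h import *
c,im=wsnap('pics/w10.png')
import pickle; pickle.dump(c,open('c10.pkl','wb'))
E
```

```text
t 9.5 tcp [0.6711 0.1134 0.1505] rotvec [-179.91    2.29   -0.32] toolx [ 1.    -0.025  0.004] tooly [-0.025 -1.    -0.001] F [-0.43 -0.57 -1.15] w 0.0092 q [3.000e-03 5.450e-01 1.302e+00 1.000e-03 1.291e+00 1.599e+00]
```

View pics/w10.png

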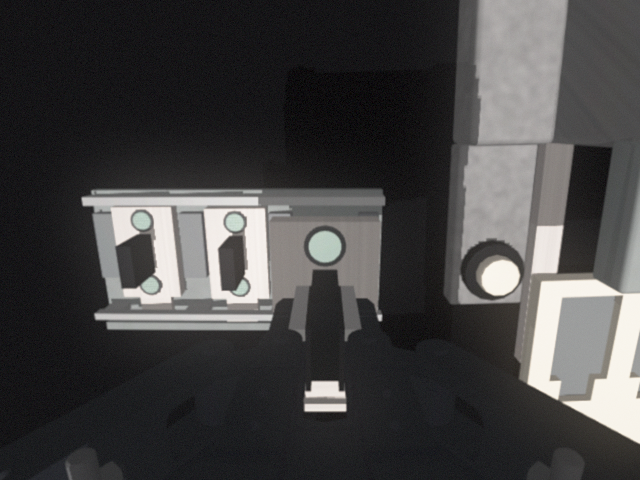

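```bash
cat > hand.py <<'E'
from h import *
import sys
def inhand(c,t,pts,dz):
    # print points relative to tcp in tool-aligned axes (yaw)
    r=R.from_quat(t['tcp_rot'],scalar_first=True).as_matrix()
    for n,p,h in pts:
        w=unproj(c,[p],t['tcp_pos'][2]-dz+h)[0]-t['tcp_pos']
        print(n,(w@r[:,0]*1000).round(1),(-w@r[:,1]*1000).round(1))
E
python3 - <<'E'
from hand import *
i=cv2.imread('pics/w10.png'); crop(cv2.convertScaleAbs(i,alpha=2,beta=20),260,200,390,420,2.7,'pics/w10c.png')
import pickle; c=pickle.load(open('c10.pkl','rb'));
inhand(c,manip.sense(),[('win',(325,245),.0105),('heelL',(270,217),.01),('heelR',(380,217),.01),('tipL',(304,411),0.),('tipTop',(304,395),.009)],.0176)
E
```

```text
win 25.3 -0.1
heelL 36.7 21.7
heelR 36.7 -21.9
tipL -63.2 10.2
tipTop -46.9 9.5
```

View pics/w10c.png

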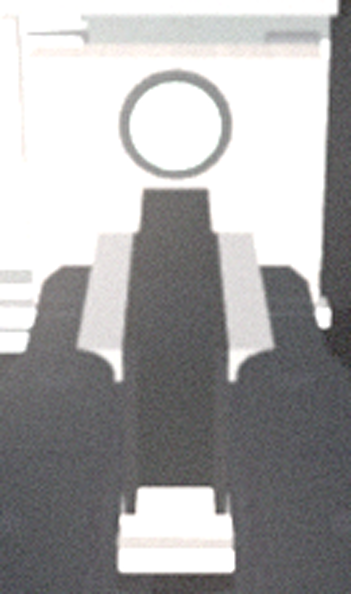

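{"op": "play_rows", "data": {
  "moves": [
    [[-1.8, -3.5, 0], [0, 0.2, 0.5]],
    [[-3.8, -7, 0], [0, 0.2, 1]],
    [[-5.5, -10.5, 0], [0, 0.2, 1.7]],
    [[-7.3, -14, -1], [0, 0.2, 1.7]],
    [[-8.5, -17, -2], [0, 0.2, 1.7]],
    [[-9.2, -19, -3.5], [0, 0.2, 1.7]],
    [[-9.2, -20, -5.5], [0, 0.2, 1.7]],
    [[-9.2, -20, -7], [0, 0.2, 1.7]],
    [[-9.2, -20, -7], [0, 0.2, 1.7]],
    [[-9.2, -20, -7], [0, 0.2, 1.7]]
  ]
}}

```text
time: 10.33
tcp_pos: [0.5773, -0.086, 0.0796]
tcp_rot: [-0.001, 1.0, 0.002, -0.001]
contact_force: [0.2, 1.0, -0.8]
width: 0.0085
```

```bash
python3 - <<'E'
from h import *
c,im=wsnap('pics/w11.png')
import pickle; pickle.dump(c,open('c11.pkl','wb'))
E
```

```text
t 10.43 tcp [ 0.5792 -0.0861  0.0814] rotvec [-1.7994e+02 -4.4000e-01 -1.1000e-01] toolx [1.    0.005 0.001] tooly [ 0.005 -1.    -0.001] F [-0.37 -1.07 -0.71] w 0.0084 q [-0.339  0.458  1.638  0.002  1.045  1.226]
```

View pics/w11.png

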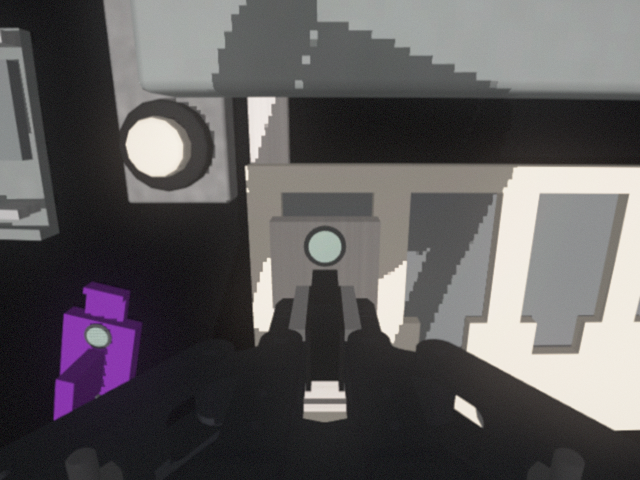

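```bash
python3 - <<'E'
from hand import *
i=cv2.imread('pics/w11.png'); crop(cv2.convertScaleAbs(i,alpha=2.5,beta=30),240,155,430,360,2.8,'pics/w11c.png')
import pickle; c=pickle.load(open('c11.pkl','rb'));
print(unproj(c,[(281,193),(373,192),(412,194),(497,194)],.026).round(4))
E
```

```text
[[ 0.6159 -0.0634  0.026 ]
 [ 0.6166 -0.1102  0.026 ]
 [ 0.6157 -0.1301  0.026 ]
 [ 0.616  -0.1737  0.026 ]]
```

View pics/w11c.png

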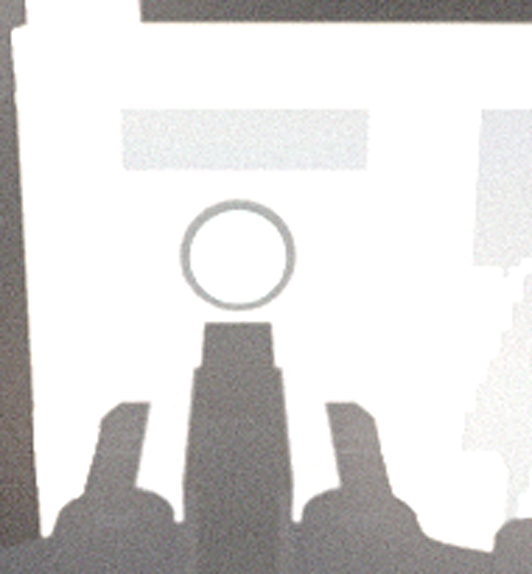

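{"op": "play_rows", "data": {
  "moves": [
    [[0, -0.07, -1.5], [0, 0, 0]],
    [[0, -0.07, -3], [0, 0, 0]],
    [[0, -0.07, -3.4], [0, 0, 0]],
    [[0, -0.07, -3.8], [0, 0, 0]],
    [[0, -0.07, -4.2], [0, 0, 0]],
    [[0, -0.07, -4.5], [0, 0, 0]],
    [[0, -0.07, -4.6], [0, 0, 0]],
    [[0, -0.07, -4.6], [0, 0, 0]],
    [[0, -0.07, -4.6], [0, 0, 0]]
  ]
}}

```text
time: 11.18
tcp_pos: [0.5796, -0.0869, 0.0357]
tcp_rot: [-0.0, 1.0, 0.002, 0.001]
contact_force: [0.2, 0.0, -1.4]
width: 0.0085
```

```bash
python3 - <<'E'
from h import *
c,im=wsnap('pics/w12.png')
E
```

```text
t 11.28 tcp [ 0.5795 -0.0869  0.0357] rotvec [-1.7995e+02 -4.4000e-01 -1.6000e-01] toolx [1.    0.005 0.002] tooly [ 0.005 -1.    -0.001] F [-0.11  0.47 -1.67] w 0.0088 q [-0.34   0.515  1.676  0.002  0.948  1.225]
```

View pics/w12.png

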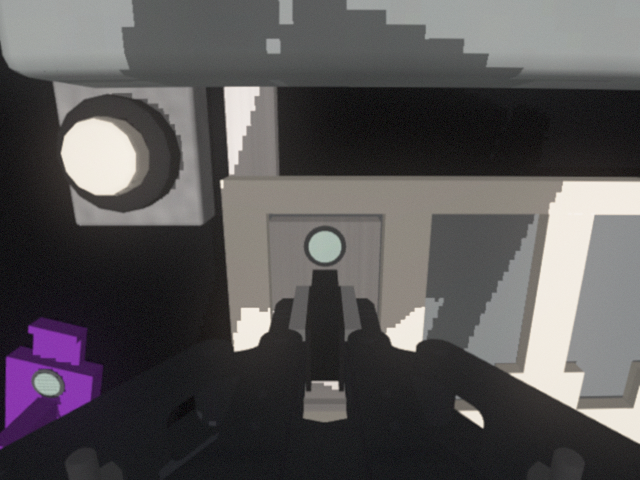

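{"op": "play_rows", "data": {
  "moves": [
    [[0, 0, 0], [0, 0, 0]],
    [[0, 0, 0], [0, 0, 0]],
    [[0, 0, 0], [0, 0, 0]],
    [[0, 0, 2], [0, 0, 0]],
    [[0, 0, 5], [0, 0, 0]],
    [[0.5, 2, 8], [0, 0, -0.5]],
    [[1.5, 5.5, 10], [0, 0, -1]],
    [[2.5, 9, 10], [0, 0, -1.7]],
    [[3.5, 12.5, 10], [0, 0, -1.7]],
    [[4.5, 16, 10], [0, 0, -1.7]],
    [[5.5, 19.5, 9], [0, 0, -1.7]],
    [[6.5, 23, 8], [0, 0, -1.7]],
    [[7.4, 26, 6], [0, 0, -1.7]],
    [[7.4, 26.7, 5], [0, 0, -1.7]],
    [[7.4, 26.7, 5], [0, 0, -1.7]],
    [[7.4, 26.7, 5], [0, 0, -1.7]]
  ],
  "claw": 0
}}

```text
time: 12.62
tcp_pos: [0.6525, 0.1799, 0.0847]
tcp_rot: [0.0, 1.0, -0.012, -0.0]
contact_force: [-0.0, -1.1, 0.5]
width: 0.0427
```

```bash
python3 - <<'E'
from h import *
c,im=wsnap('pics/w13.png')
i=cams.snapshot('top')[:,:,::-1]; crop(i,180,150,460,290,2.85,'pics/top2.png')
E
```

```text
t 12.72 tcp [0.6539 0.1786 0.0866] rotvec [-179.97    2.33   -0.25] toolx [ 1.    -0.026  0.003] tooly [-0.026 -1.    -0.   ] F [0.44 0.35 0.65] w 0.0426 q [ 0.102  0.596  1.38  -0.     1.163  1.699]
```

View pics/w13.png

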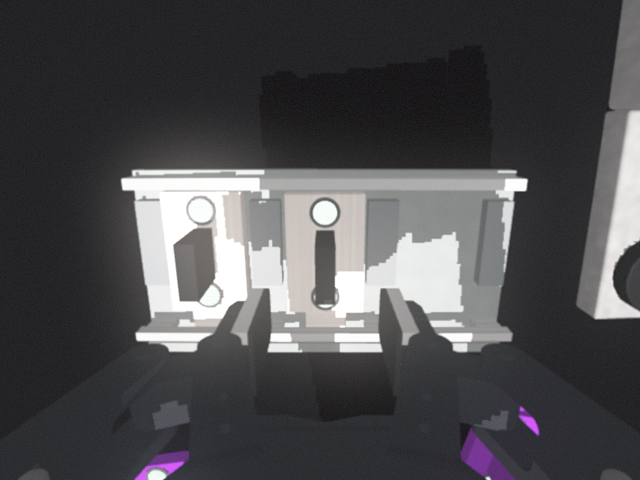

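View pics/top2.png

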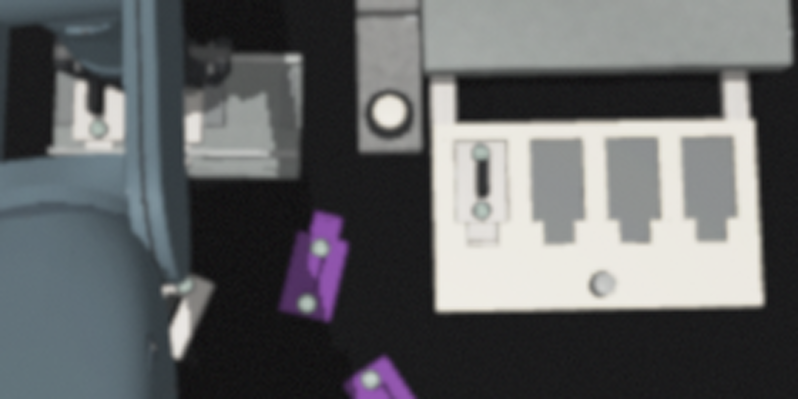

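{"op": "play_rows", "data": {
  "moves": [
    [[0, 0, -3], [0, 0, 0]],
    [[0, 0, -5], [0, 0, 0]],
    [[0, 0, -6.3], [0, 0, 0]],
    [[0, 0, -6.3], [0, 0, 0]],
    [[0, 0, -6.3], [0, 0, 0]]
  ]
}}

```text
time: 13.18
tcp_pos: [0.6542, 0.1775, 0.0241]
tcp_rot: [-0.0, 1.0, -0.014, 0.001]
contact_force: [1.2, 0.1, 0.7]
width: 0.0425
```

{"op": "play_rows", "data": {
  "moves": [
    [[0, 0, 0], [0, 0, 0]],
    [[0, 0, 0], [0, 0, 0]],
    [[0, 0, 0], [0, 0, 0]],
    [[0, 0, 0], [0, 0, 0]],
    [[0, 0, 0], [0, 0, 0]],
    [[0, 0, 0], [0, 0, 0]],
    [[0, 0, 0], [0, 0, 0]]
  ],
  "claw": 1
}}

```text
time: 13.77
tcp_pos: [0.6555, 0.1776, 0.0261]
tcp_rot: [-0.0, 1.0, -0.014, 0.003]
contact_force: [1.0, -0.4, 5.4]
width: 0.009
```

```bash
python3 - <<'E'
from h import *
c,im=wsnap('pics/w14.png')
E
```

```text
t 13.87 tcp [0.6555 0.1775 0.026 ] rotvec [-179.95    2.48   -0.57] toolx [ 1.    -0.028  0.006] tooly [-0.028 -1.    -0.001] F [-0.7  -0.71  6.51] w 0.0086 q [ 0.101  0.66   1.429 -0.     1.046  1.699]
```

View pics/w14.png

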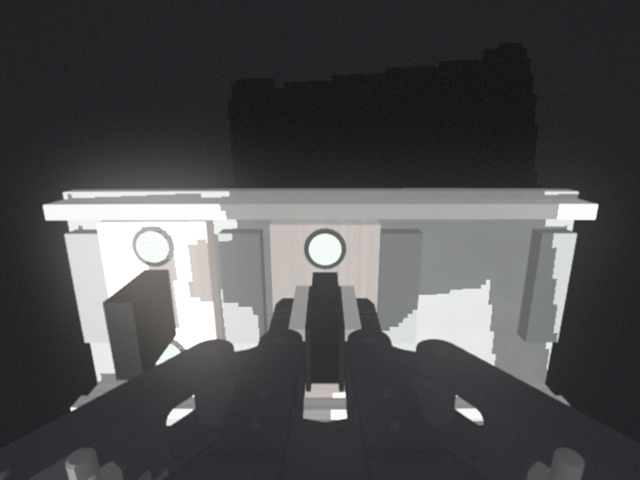

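{"op": "play_rows", "data": {
  "moves": [
    [[-0.08, 0, 0.24], [-0.06, -2.5, 0]],
    [[-0.18, 0, 0.49], [-0.12, -5, 0]],
    [[-0.28, 0, 0.73], [-0.19, -7.5, 0]],
    [[-0.39, 0, 0.96], [-0.25, -10, 0]],
    [[-0.52, 0.01, 1.19], [-0.31, -12.7, 0]],
    [[-0.67, 0.02, 1.42], [-0.38, -15.5, 0]],
    [[-0.67, 0.02, 1.42], [-0.38, -15.5, 0]],
    [[-0.67, 0.02, 1.42], [-0.38, -15.5, 0]]
  ]
}}

```text
time: 14.53
tcp_pos: [0.6486, 0.1781, 0.0409]
tcp_rot: [0.001, 0.99, -0.013, 0.138]
contact_force: [-0.0, 1.1, -0.5]
width: 0.0091
```

{"op": "play_rows", "data": {
  "moves": [
    [[0.6, 0, 0], [0, 0, 0]],
    [[1.2, -0.02, 0], [0, 0, 0]],
    [[1.8, -0.03, 0], [0, 0, 0]],
    [[2.3, -0.05, 0.05], [0, 0, 0]],
    [[2.4, -0.05, 0.1], [0, 0, 0]],
    [[2.4, -0.05, 0.1], [0, 0, 0]]
  ]
}}

```text
time: 15.03
tcp_pos: [0.6733, 0.1773, 0.0416]
tcp_rot: [0.001, 0.99, -0.014, 0.138]
contact_force: [-0.3, 0.4, -0.3]
width: 0.0089
```

{"op": "play_rows", "data": {
  "moves": [
    [[0, 0, 1], [0, 0, 0]],
    [[0, 0, 2.5], [0, 0, 0]],
    [[0, 0, 4.5], [0, 0, 0]],
    [[0, 0, 7], [0, 4, 0]],
    [[0, 0, 10], [0.2, 8, 0]],
    [[0, 0, 11], [0.3, 12, 0]],
    [[0, 0, 11], [0.38, 15.5, 0]],
    [[0, 0, 11], [0.38, 15.5, 0]]
  ]
}}

```text
time: 15.7
tcp_pos: [0.6757, 0.1769, 0.1538]
tcp_rot: [-0.001, 1.0, -0.014, 0.004]
contact_force: [0.4, -0.3, -1.4]
width: 0.0086
```

```bash
python3 - <<'E'
from h import *
c,im=wsnap('pics/w15.png')
crop(cv2.convertScaleAbs(im,alpha=2,beta=20),260,200,390,420,2.7,'pics/w15c.png')
from hand import inhand
inhand(c,manip.sense(),[('win',(325,248),.0105)],.018)
E
```

```text
t 15.8 tcp [0.6733 0.1772 0.1512] rotvec [-179.95    2.5    -0.56] toolx [ 1.    -0.028  0.006] tooly [-0.028 -1.    -0.001] F [-0.08 -0.22 -0.84] w 0.0093 q [ 0.098  0.57   1.257 -0.     1.308  1.696]
win 23.9 -0.1
```

View pics/w15.png

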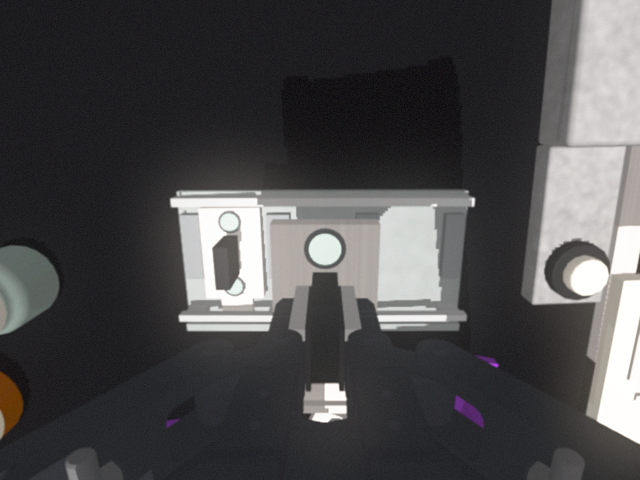

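View pics/w15c.png

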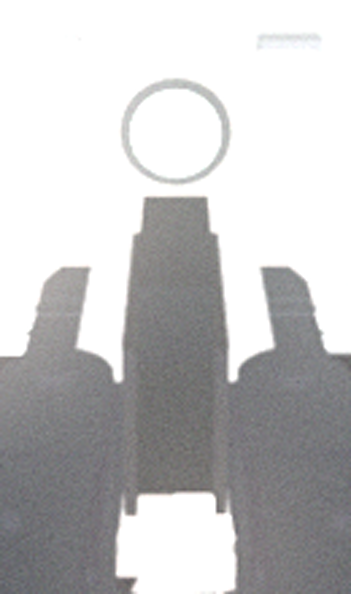

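{"op": "play_rows", "data": {
  "moves": [
    [[-1.4, -3.7, 0], [0, 0, 0.5]],
    [[-2.8, -7.4, 0], [0, 0, 1]],
    [[-4.2, -11, 0], [0, 0, 1.5]],
    [[-5.6, -15, 0], [0, 0, 1.9]],
    [[-7, -19, 0], [0, 0, 1.9]],
    [[-8.4, -23, 0], [0, 0, 1.9]],
    [[-9.2, -27, 0], [0, 0, 1.9]],
    [[-9.2, -30, -1.5], [0, 0, 1.9]],
    [[-9.2, -32, -3.5], [0, 0, 1.9]],
    [[-9.2, -33, -5.5], [0, 0, 1.9]],
    [[-9.2, -33, -7], [0, 0, 1.9]],
    [[-9.2, -33, -7], [0, 0, 1.9]],
    [[-9.2, -33, -7], [0, 0, 1.9]]
  ]
}}

```text
time: 16.88
tcp_pos: [0.5796, -0.1519, 0.0801]
tcp_rot: [-0.001, 1.0, 0.003, 0.002]
contact_force: [-0.5, 0.4, -0.9]
width: 0.0089
```

```bash
python3 - <<'E'
from h import *
c,im=wsnap('pics/w16.png')
crop(cv2.convertScaleAbs(im,alpha=1.8,beta=20),210,160,440,340,3.4,'pics/w16c.png')
import pickle; pickle.dump(c,open('c16.pkl','wb'))
E
```

```text
t 16.98 tcp [ 0.5815 -0.1522  0.0821] rotvec [-179.99   -0.57   -0.67] toolx [1.    0.006 0.007] tooly [ 0.006 -1.    -0.   ] F [-0.19  1.46 -0.2 ] w 0.0086 q [-0.443  0.478  1.602  0.004  1.055  1.119]
```

View pics/w16c.png

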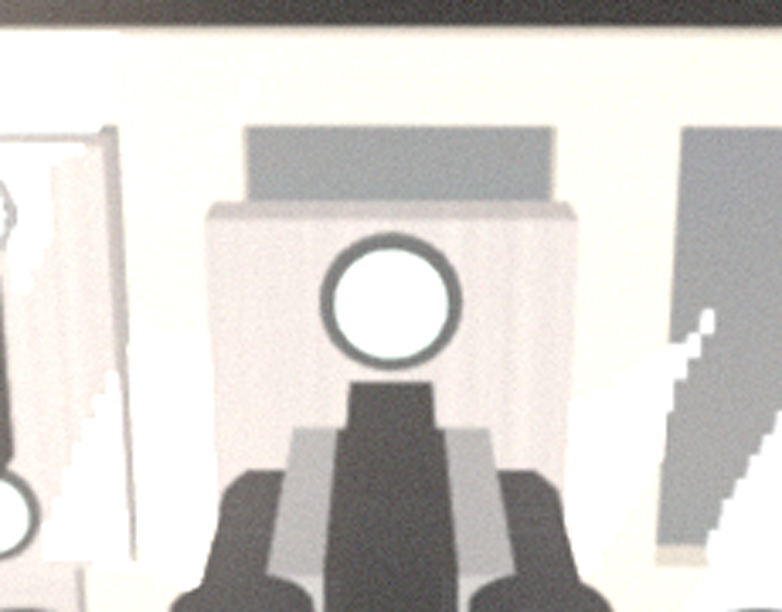

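```bash
python3 - <<'E'
from h import *
import pickle; c=pickle.load(open('c16.pkl','rb'))
f=lambda u,v:((u+.5)/3.4+209.5,(v+.5)/3.4+159.5)
print(unproj(c,[f(245,127),f(555,127)],.026).round(4)); print(unproj(c,[f(206,217),f(578,218)],.0741).round(4)); pose()
E
```

```text
[[ 0.6163 -0.1296  0.026 ]
 [ 0.6166 -0.1763  0.026 ]]
[[ 0.6139 -0.1302  0.0741]
 [ 0.614  -0.1734  0.0741]]
t 16.98 tcp [ 0.5815 -0.1522  0.0821] rotvec [-179.99   -0.57   -0.67] toolx [1.    0.006 0.007] tooly [ 0.006 -1.    -0.   ] F [-0.19  1.46 -0.2 ] w 0.0086 q [-0.443  0.478  1.602  0.004  1.055  1.119]
```

{"op": "play_rows", "data": {
  "moves": [
    [[0.02, -0.08, -1.5], [0, 0, 0]],
    [[0.02, -0.08, -3], [0, 0, 0]],
    [[0.02, -0.08, -3.4], [0, 0, 0]],
    [[0.02, -0.08, -3.8], [0, 0, 0]],
    [[0.02, -0.08, -4.2], [0, 0, 0]],
    [[0.02, -0.08, -4.5], [0, 0, 0]],
    [[0.02, -0.08, -4.65], [0, 0, 0]],
    [[0.02, -0.08, -4.65], [0, 0, 0]],
    [[0.02, -0.08, -4.65], [0, 0, 0]]
  ]
}}

```text
time: 17.73
tcp_pos: [0.5821, -0.153, 0.0361]
tcp_rot: [0.0, 1.0, 0.003, 0.004]
contact_force: [-0.2, 0.4, 0.0]
width: 0.0087
```

```bash
python3 - <<'E'
from h import *
c,im=wsnap('pics/w17.png')
E
```

```text
t 17.83 tcp [ 0.5821 -0.1531  0.0361] rotvec [179.99   0.55   0.77] toolx [1.    0.006 0.009] tooly [ 0.006 -1.     0.   ] F [0.93 0.63 0.56] w 0.0088 q [-0.444  0.534  1.64   0.004  0.959  1.118]
```

View pics/w17.png

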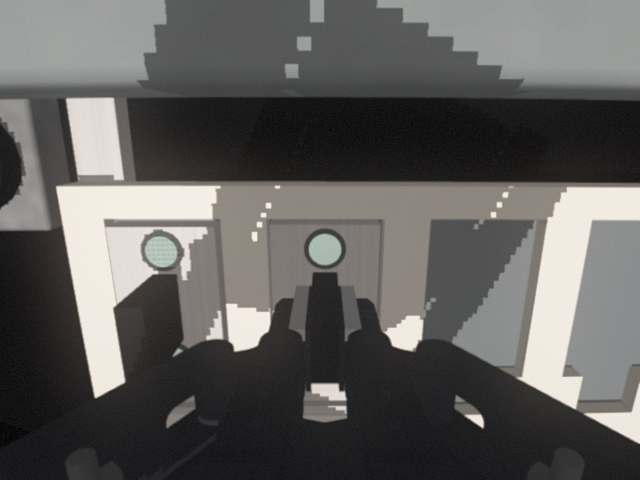

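{"op": "play_rows", "data": {
  "moves": [
    [[0, 0, 0], [0, 0, 0]],
    [[0, 0, 0], [0, 0, 0]],
    [[0, 0, 0], [0, 0, 0]],
    [[0, 0, 2], [0, 0, 0]],
    [[0, 0, 5], [0, 0, 0]],
    [[0, 2, 8], [0, 0, -0.5]],
    [[0.5, 5.5, 10], [0, 0, -1]],
    [[1.5, 9, 10], [0, 0, -1.9]],
    [[2.5, 13, 10], [0, 0, -1.9]],
    [[3.5, 17, 10], [0, 0, -1.9]],
    [[4.5, 21, 10], [0, 0, -1.9]],
    [[5, 25, 10], [0, 0, -1.9]],
    [[6, 29, 10], [0, 0, -1.9]],
    [[7, 33, 9], [0, 0, -1.9]],
    [[7.4, 36.5, 7], [0, 0, -1.9]],
    [[7.4, 39, 6], [0, 0, -1.9]],
    [[7.4, 39.9, 5], [0, 0, -1.9]],
    [[7.4, 39.9, 5], [0, 0, -1.9]],
    [[7.4, 39.9, 5], [0, 0, -1.9]],
    [[7.4, 39.9, 5], [0, 0, -1.9]]
  ],
  "claw": 0
}}

```text
time: 19.5
tcp_pos: [0.6567, 0.2444, 0.0868]
tcp_rot: [0.0, 1.0, -0.014, 0.005]
contact_force: [-0.4, -0.8, 1.1]
width: 0.0426
```

```bash
python3 - <<'E'
from h import *
c,im=wsnap('pics/w18.png')
i=cams.snapshot('top')[:,:,::-1]; crop(i,180,150,460,290,2.85,'pics/top3.png')
E
```

```text
t 19.6 tcp [0.6571 0.2441 0.0874] rotvec [179.97  -2.62   0.93] toolx [ 1.    -0.029  0.01 ] tooly [-0.029 -1.     0.   ] F [-0.22  0.54  0.42] w 0.0425 q [ 0.198  0.629  1.317 -0.003  1.185  1.799]
```

View pics/w18.png

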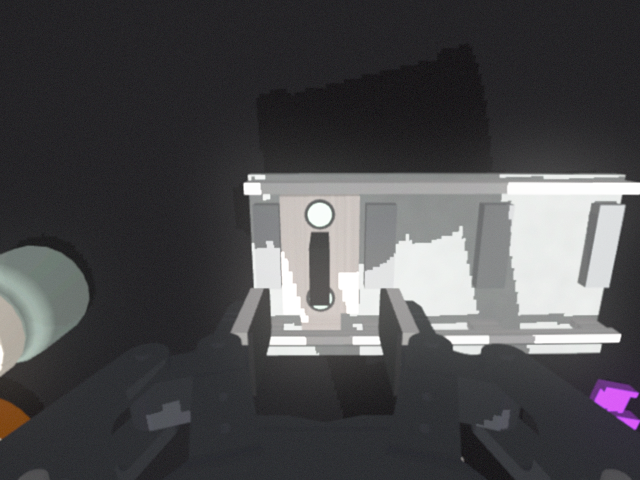

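View pics/top3.png

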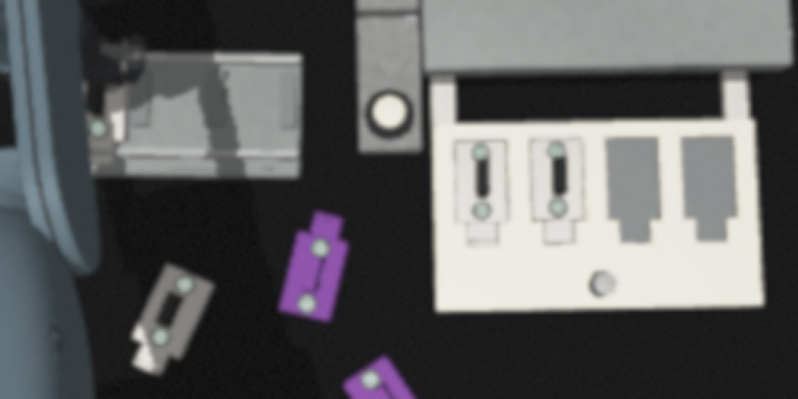

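{"op": "play_rows", "data": {
  "moves": [
    [[-0.1, 0.27, -2], [0, 0.5, 0.2]],
    [[-0.1, 0.27, -4], [0, 0.5, 0.2]],
    [[-0.1, 0.27, -6.35], [0, 0.5, 0.2]],
    [[-0.1, 0.27, -6.35], [0, 0.5, 0.2]],
    [[-0.1, 0.27, -6.35], [0, 0.5, 0.2]]
  ]
}}

```text
time: 20.07
tcp_pos: [0.6548, 0.2459, 0.022]
tcp_rot: [0.001, 1.0, -0.013, -0.001]
contact_force: [0.0, -0.1, 0.3]
width: 0.0425
```

{"op": "play_rows", "data": {
  "moves": [
    [[0, 0, 0], [0, 0, 0]],
    [[0, 0, 0], [0, 0, 0]],
    [[0, 0, 0], [0, 0, 0]],
    [[0, 0, 0], [0, 0, 0]],
    [[0, 0, 0], [0, 0, 0]],
    [[0, 0, 0], [0, 0, 0]],
    [[0, 0, 0], [0, 0, 0]]
  ],
  "claw": 1
}}

```text
time: 20.65
tcp_pos: [0.6559, 0.2461, 0.0236]
tcp_rot: [0.0, 1.0, -0.013, 0.0]
contact_force: [0.8, -0.2, 5.6]
width: 0.009
```

```bash
python3 - <<'E'
from h import *
c,im=wsnap('pics/w19.png')
E
```

```text
t 20.75 tcp [0.6559 0.2461 0.0237] rotvec [ 1.7995e+02 -2.3900e+00  3.0000e-02] toolx [ 1.    -0.027  0.   ] tooly [-0.027 -1.     0.001] F [-0.09 -1.24  6.08] w 0.0088 q [ 2.000e-01  6.990e-01  1.360e+00 -1.000e-03  1.082e+00  1.798e+00]
```

View pics/w19.png

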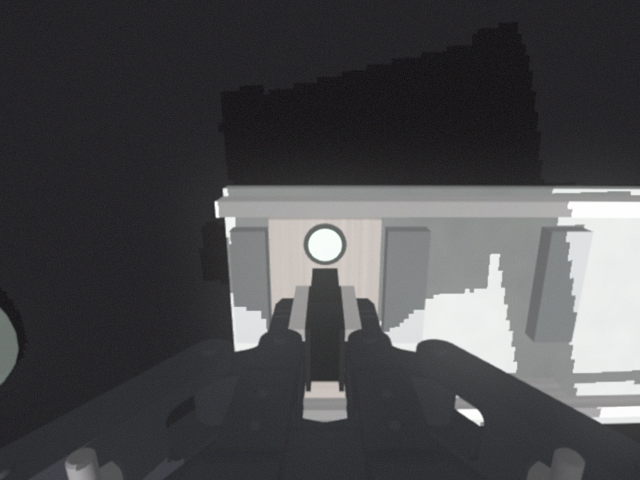

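{"op": "play_rows", "data": {
  "moves": [
    [[-0.07, 0, 0.24], [-0.06, -2.5, 0]],
    [[-0.16, 0, 0.48], [-0.12, -5, 0]],
    [[-0.25, 0, 0.71], [-0.19, -7.5, 0]],
    [[-0.35, 0, 0.94], [-0.25, -10, 0]],
    [[-0.48, 0.01, 1.17], [-0.31, -12.7, 0]],
    [[-0.62, 0.02, 1.4], [-0.38, -15.5, 0]],
    [[-0.62, 0.02, 1.4], [-0.38, -15.5, 0]],
    [[-0.62, 0.02, 1.4], [-0.38, -15.5, 0]]
  ]
}}

```text
time: 21.42
tcp_pos: [0.6489, 0.2464, 0.0377]
tcp_rot: [0.002, 0.991, -0.013, 0.134]
contact_force: [-0.6, -0.1, -1.5]
width: 0.0087
```

{"op": "play_rows", "data": {
  "moves": [
    [[0.6, 0, 0], [0, 0, 0]],
    [[1.2, -0.02, 0], [0, 0, 0]],
    [[1.8, -0.03, 0], [0, 0, 0]],
    [[2.3, -0.05, 0.05], [0, 0, 0]],
    [[2.4, -0.05, 0.1], [0, 0, 0]],
    [[2.4, -0.05, 0.1], [0, 0, 0]]
  ]
}}

```text
time: 21.92
tcp_pos: [0.6738, 0.2457, 0.0385]
tcp_rot: [0.002, 0.991, -0.013, 0.134]
contact_force: [0.3, 0.8, -1.6]
width: 0.0089
```

{"op": "play_rows", "data": {
  "moves": [
    [[0, 0, 1], [0, 0, 0]],
    [[0, 0, 2.5], [0, 0, 0]],
    [[0, 0, 4.5], [0, 0, 0]],
    [[0, 0, 7], [0, 4, 0]],
    [[0, 0, 10], [0.2, 8, 0]],
    [[0, 0, 11], [0.3, 12, 0]],
    [[0, 0, 11], [0.38, 15.5, 0]],
    [[0, 0, 11], [0.38, 15.5, 0]]
  ]
}}

```text
time: 22.58
tcp_pos: [0.6763, 0.2452, 0.1507]
tcp_rot: [-0.0, 1.0, -0.014, 0.001]
contact_force: [-0.8, 0.4, -1.7]
width: 0.009
```

```bash
python3 - <<'E'
from h import *
c,im=wsnap('pics/w20.png')
from hand import inhand
inhand(c,manip.sense(),[('win',(325,244),.0105)],.0157)
E
```

```text
t 22.68 tcp [0.6739 0.2454 0.148 ] rotvec [ 1.7993e+02 -2.4200e+00 -6.0000e-02] toolx [ 1.    -0.027 -0.001] tooly [-0.027 -1.     0.001] F [-0.41 -0.33 -1.06] w 0.0088 q [ 1.950e-01  6.140e-01  1.187e+00 -1.000e-03  1.341e+00  1.792e+00]
win 26.3 -0.1
```

View pics/w20.png

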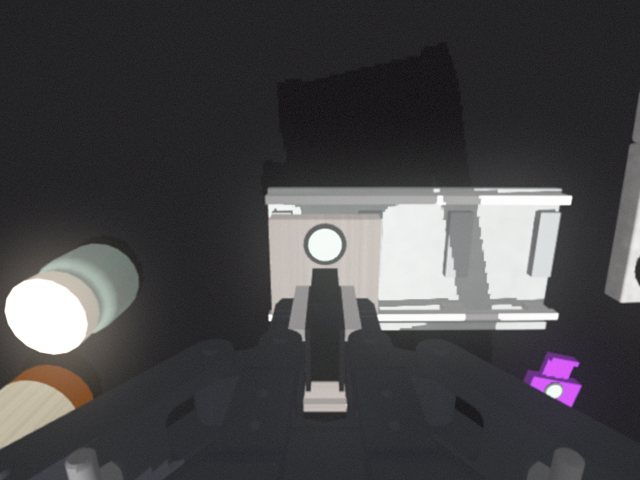

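{"op": "play_rows", "data": {
  "moves": [
    [[-1, -3.7, 0], [0, 0, 0.5]],
    [[-2, -7.5, 0], [0, 0, 1]],
    [[-3, -11.3, 0], [0, 0, 1.5]],
    [[-4, -15.1, 0], [0, 0, 1.8]],
    [[-5, -19, 0], [0, 0, 1.8]],
    [[-6, -23, 0], [0, 0, 1.8]],
    [[-7.5, -26.8, 0], [0, 0, 1.8]],
    [[-8.5, -30.6, 0], [0, 0, 1.8]],
    [[-9.5, -34.4, 0], [0, 0, 1.8]],
    [[-9.5, -38.2, 0], [0, 0, 1.8]],
    [[-9.5, -42, 0], [0, 0, 1.8]],
    [[-9.5, -45, -1], [0, 0, 1.8]],
    [[-9.5, -46.4, -3], [0, 0, 1.8]],
    [[-9.5, -46.4, -5], [0, 0, 1.8]],
    [[-9.5, -46.4, -6.5], [0, 0, 1.8]],
    [[-9.5, -46.4, -6.5], [0, 0, 1.8]],
    [[-9.5, -46.4, -6.5], [0, 0, 1.8]]
  ]
}}

```text
time: 24.1
tcp_pos: [0.5774, -0.2174, 0.082]
tcp_rot: [-0.0, 1.0, 0.002, -0.002]
contact_force: [0.6, 0.5, -2.2]
width: 0.0088
```

```bash
python3 - <<'E'
from h import *
c,im=wsnap('pics/w21.png')
crop(cv2.convertScaleAbs(im,alpha=1.8,beta=20),210,160,440,340,3.4,'pics/w21c.png')
import pickle; pickle.dump(c,open('c21.pkl','wb'))
E
```

```text
t 24.2 tcp [ 0.5792 -0.2182  0.084 ] rotvec [1.7989e+02 4.8000e-01 6.0000e-02] toolx [1.    0.005 0.001] tooly [ 0.005 -1.     0.002] F [ 0.18 -0.29 -1.64] w 0.0092 q [-5.400e-01  5.060e-01  1.547e+00 -1.000e-03  1.087e+00  1.027e+00]
```

View pics/w21c.png

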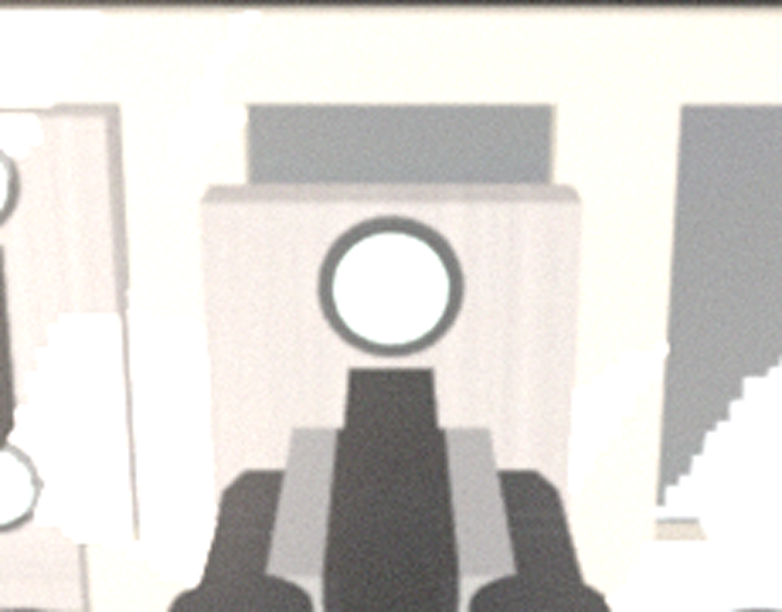

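```bash
python3 - <<'E'
from h import *
import pickle; c=pickle.load(open('c21.pkl','rb'))
f=lambda u,v:((u+.5)/3.4+209.5,(v+.5)/3.4+159.5)
print(unproj(c,[f(246,103),f(554,103)],.026).round(4)); print(unproj(c,[f(203,201),f(582,201)],.0785).round(4))
E
```

```text
[[ 0.617  -0.1956  0.026 ]
 [ 0.6173 -0.2422  0.026 ]]
[[ 0.6141 -0.1961  0.0785]
 [ 0.6143 -0.2392  0.0785]]
```

{"op": "play_rows", "data": {
  "moves": [
    [[0.08, -0.09, -1.5], [0, 0, 0]],
    [[0.08, -0.09, -3], [0, 0, 0]],
    [[0.08, -0.09, -3.8], [0, 0, 0]],
    [[0.08, -0.09, -4.2], [0, 0, 0]],
    [[0.08, -0.09, -4.6], [0, 0, 0]],
    [[0.08, -0.09, -4.9], [0, 0, 0]],
    [[0.08, -0.09, -5.05], [0, 0, 0]],
    [[0.08, -0.09, -5.05], [0, 0, 0]],
    [[0.08, -0.09, -5.05], [0, 0, 0]]
  ]
}}

```text
time: 24.95
tcp_pos: [0.5802, -0.2192, 0.034]
tcp_rot: [0.001, 1.0, 0.003, 0.001]
contact_force: [0.1, 0.0, -0.6]
width: 0.0086
```

```bash
python3 - <<'E'
from h import *
c,im=wsnap('pics/w22.png')
E
```

```text
t 25.05 tcp [ 0.5802 -0.2192  0.0339] rotvec [1.7987e+02 4.8000e-01 1.2000e-01] toolx [1.    0.005 0.001] tooly [ 0.005 -1.     0.002] F [-0.45  0.32 -1.67] w 0.0088 q [-5.400e-01  5.670e-01  1.586e+00 -1.000e-03  9.860e-01  1.026e+00]
```

View pics/w22.png

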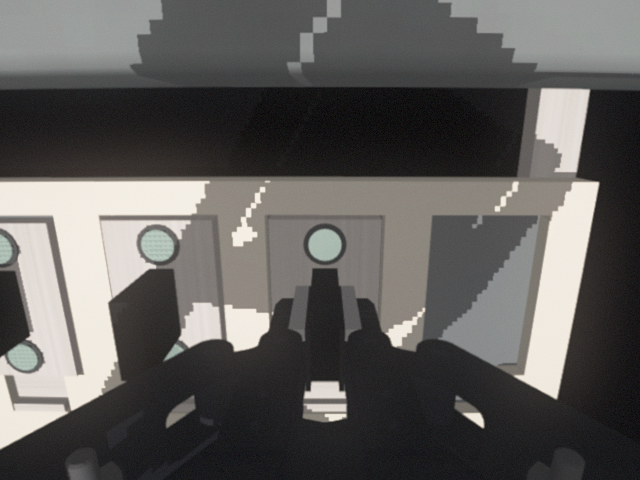

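{"op": "play_rows", "data": {
  "moves": [
    [[0, 0, 0], [0, 0, 0]],
    [[0, 0, 0], [0, 0, 0]],
    [[0, 0, 0], [0, 0, 0]],
    [[0, 0, 2], [0, 0, 0]],
    [[0, 0, 5], [0, 0, 0]],
    [[-0.5, 2, 8], [0, 0, -3]],
    [[-1.5, 5.5, 10], [0, 0, -6]],
    [[-2.5, 9, 10], [0, 0, -9]],
    [[-3.5, 13, 10], [0, 0, -12]],
    [[-4.5, 17, 10], [0, 0, -15]],
    [[-5.5, 21, 10], [0, 0, -18]],
    [[-6.5, 25, 10], [0, 0, -21]],
    [[-7.5, 29, 10], [0, 0, -24]],
    [[-8.5, 33, 10], [0, 0, -26.5]],
    [[-9.7, 36.5, 9], [0, 0, -26.5]],
    [[-11, 39.5, 8], [0, 0, -26.5]],
    [[-11, 40.3, 7], [0, 0, -26.5]],
    [[-11, 40.3, 7], [0, 0, -26.5]],
    [[-11, 40.3, 7], [0, 0, -26.5]]
  ],
  "claw": 0
}}

```text
time: 26.63
tcp_pos: [0.4701, 0.1838, 0.1038]
tcp_rot: [0.002, 0.974, -0.226, 0.0]
contact_force: [0.4, -0.7, 1.0]
width: 0.0428
```

```bash
python3 - <<'E'
from h import *
c,im=wsnap('pics/w23.png')
i=cams.snapshot('top')[:,:,::-1]; crop(i,180,150,460,290,2.85,'pics/top4.png')
import pickle; pickle.dump(c,open('c23.pkl','wb'))
E
```

```text
t 26.73 tcp [0.4713 0.1828 0.1045] rotvec [ 1.7516e+02 -4.0840e+01  1.7000e-01] toolx [ 0.897 -0.442  0.002] tooly [-0.442 -0.897  0.002] F [ 0.72 -0.42  0.08] w 0.0428 q [ 0.151  0.305  1.812 -0.003  1.023  2.182]
```

View pics/w23.png

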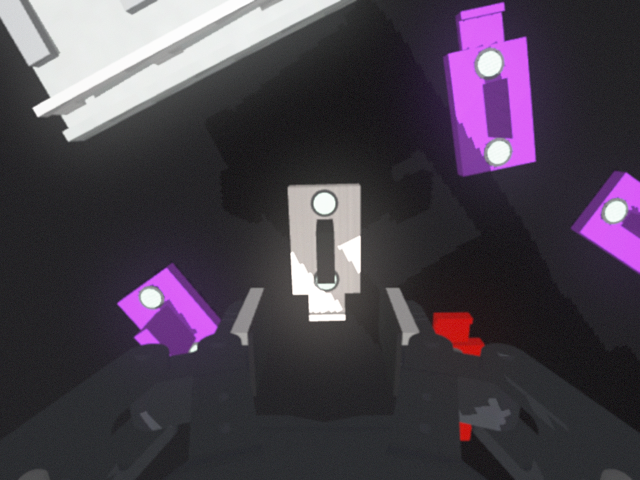

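View pics/top4.png

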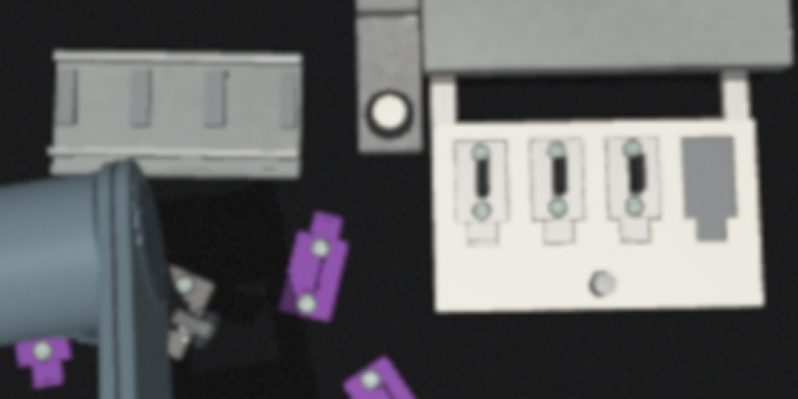

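```bash
python3 - <<'E'
from hand import *
import pickle; c=pickle.load(open('c23.pkl','rb'))
im=cv2.imread('pics/w23.png'); crop(cv2.convertScaleAbs(im,alpha=1.3,beta=10),270,170,380,330,3.7,'pics/w23c.png')
s=manip.sense(); pose()
f=[(324,203),(326.5,280)]
u=unproj(c,f,.0105); d=u[0]-u[1]; print(u.round(4),u.mean(0).round(4),np.degrees(np.arctan2(d[1],d[0])),np.linalg.norm(d))
E
```

```text
t 26.78 tcp [0.4714 0.1826 0.1046] rotvec [175.16 -40.9    0.19] toolx [ 0.897 -0.443  0.003] tooly [-0.443 -0.897  0.002] F [0.18 0.19 0.19] w 0.0424 q [ 0.151  0.305  1.812 -0.003  1.023  2.182]
[[0.4935 0.1727 0.0105]
 [0.4475 0.1936 0.0105]] [0.4705 0.1832 0.0105] -24.365892660762785 0.05058026789568712
```

View pics/w23c.png

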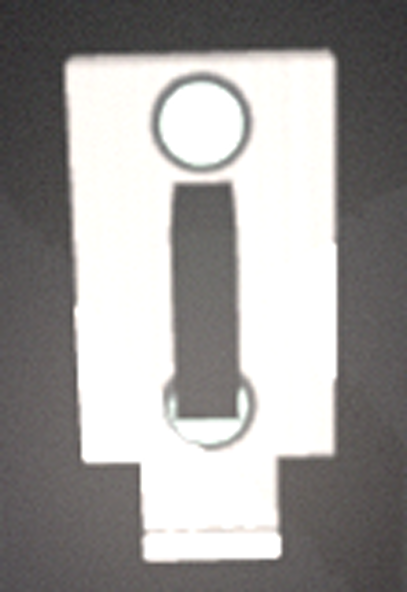

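{"op": "play_rows", "data": {
  "moves": [
    [[0, 0.05, -3], [0, 0, 1.8]],
    [[0, 0.05, -6], [0, 0, 1.8]],
    [[0, 0.05, -8], [0, 0, 1.8]],
    [[0, 0.05, -8.9], [0, 0, 1.8]],
    [[0, 0.05, -8.9], [0, 0, 1.8]],
    [[0, 0.05, -8.9], [0, 0, 1.8]]
  ]
}}

```text
time: 27.28
tcp_pos: [0.4722, 0.1824, 0.016]
tcp_rot: [0.001, 0.977, -0.213, 0.001]
contact_force: [-0.5, 0.6, 0.3]
width: 0.0429
```

{"op": "play_rows", "data": {
  "moves": [
    [[0, 0, 0], [0, 0, 0]],
    [[0, 0, 0], [0, 0, 0]],
    [[0, 0, 0], [0, 0, 0]],
    [[0, 0, 0], [0, 0, 0]],
    [[0, 0, 0], [0, 0, 0]],
    [[0, 0, 0], [0, 0, 0]],
    [[0, 0, 0], [0, 0, 0]]
  ],
  "claw": 1
}}

```text
time: 27.87
tcp_pos: [0.4736, 0.1825, 0.0175]
tcp_rot: [0.001, 0.977, -0.213, 0.003]
contact_force: [0.4, -1.1, 6.6]
width: 0.0089
```

```bash
python3 - <<'E'
from h import *
c,im=wsnap('pics/w24.png')
E
```

```text
t 27.97 tcp [0.4736 0.1825 0.0175] rotvec [175.81 -38.25   0.51] toolx [ 0.91  -0.415  0.006] tooly [-0.415 -0.91   0.   ] F [-0.96 -1.97  6.  ] w 0.0091 q [ 0.15   0.433  1.891 -0.004  0.813  2.152]
```

View pics/w24.png

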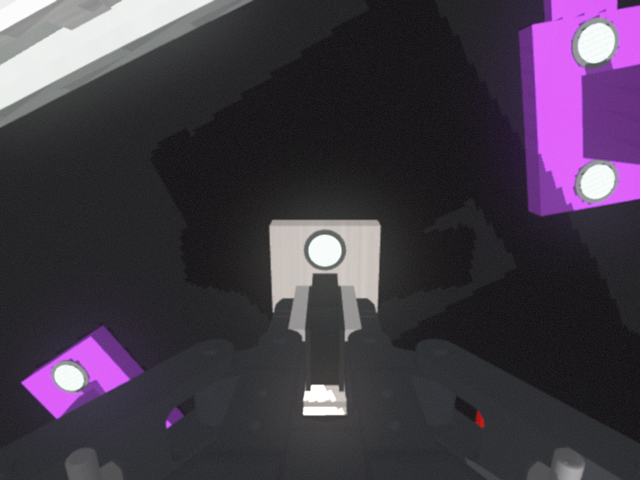

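{"op": "play_rows", "data": {
  "moves": [
    [[0, 0, 2], [0, 0, 0]],
    [[0, 0, 5], [0, 0, 0]],
    [[0, -1, 8], [0, 0, 0]],
    [[1, -4, 11], [0, 0, 2]],
    [[2, -7.7, 12], [0, 0, 5]],
    [[3, -11.5, 12], [0, 0, 8]],
    [[4, -15.3, 12], [0, 0, 11]],
    [[5, -19, 12], [0, 0, 14]],
    [[6, -22.8, 12], [0, 0, 17]],
    [[7, -26.6, 12], [0, 0, 20]],
    [[8, -30.4, 12], [0, 0, 23]],
    [[9, -34, 12], [0, 0, 24.8]],
    [[10, -38, 12], [0, 0, 24.8]],
    [[10.8, -42, 12], [0, 0, 24.8]],
    [[10.8, -45, 10], [0, 0, 24.8]],
    [[10.8, -46.7, 8], [0, 0, 24.8]],
    [[10.8, -46.7, 6.8], [0, 0, 24.8]],
    [[10.8, -46.7, 6.8], [0, 0, 24.8]],
    [[10.8, -46.7, 6.8], [0, 0, 24.8]]
  ]
}}

```text
time: 29.55
tcp_pos: [0.5809, -0.2832, 0.0848]
tcp_rot: [-0.001, 1.0, 0.002, 0.002]
contact_force: [-0.3, 0.5, -0.6]
width: 0.0087
```

```bash
python3 - <<'E'
from h import *
c,im=wsnap('pics/w25.png')
crop(cv2.convertScaleAbs(im,alpha=1.8,beta=20),210,160,440,340,3.4,'pics/w25c.png')
import pickle; pickle.dump(c,open('c25.pkl','wb'))
E
```

```text
t 29.65 tcp [ 0.5823 -0.2833  0.0867] rotvec [179.97   0.53   0.63] toolx [1.    0.006 0.007] tooly [ 0.006 -1.     0.   ] F [-0.04  0.23 -2.26] w 0.009 q [-0.627  0.545  1.47   0.004  1.12   0.936]
```

View pics/w25c.png

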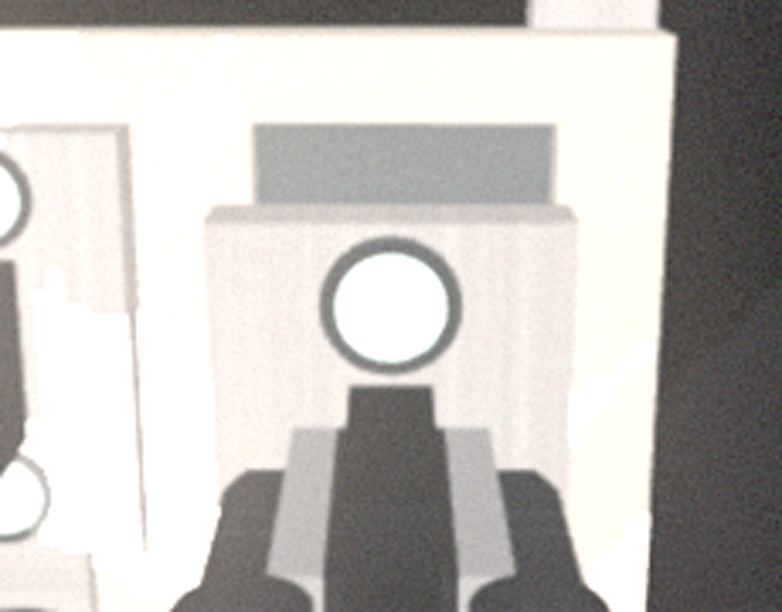

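View pics/w25.png

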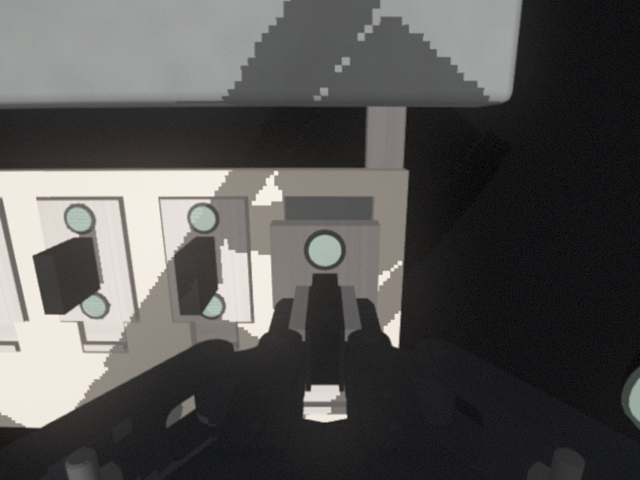

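```bash
python3 - <<'E'
from h import *
from hand import inhand
import pickle; c=pickle.load(open('c25.pkl','rb'))
f=lambda u,v:((u+.5)/3.4+209.5,(v+.5)/3.4+159.5)
print(unproj(c,[f(253,124),f(556,124)],.026).round(4)); print(unproj(c,[f(206,222),f(578,222)],.0792).round(4))
inhand(c,manip.sense(),[('win',f(391,305),.0105)],.0175)
E
```

```text
[[ 0.617  -0.2616  0.026 ]
 [ 0.6172 -0.3082  0.026 ]]
[[ 0.6144 -0.2614  0.0792]
 [ 0.6146 -0.3046  0.0792]]
win 22.3 0.3
```

{"op": "play_rows", "data": {
  "moves": [
    [[0.03, -0.18, -1.5], [0, 0, 0]],
    [[0.03, -0.18, -3], [0, 0, 0]],
    [[0.03, -0.18, -3.8], [0, 0, 0]],
    [[0.03, -0.18, -4.2], [0, 0, 0]],
    [[0.03, -0.18, -4.6], [0, 0, 0]],
    [[0.03, -0.18, -4.9], [0, 0, 0]],
    [[0.03, -0.18, -5.1], [0, 0, 0]],
    [[0.03, -0.18, -5.1], [0, 0, 0]],
    [[0.03, -0.18, -5.1], [0, 0, 0]]
  ]
}}

```text
time: 30.4
tcp_pos: [0.5828, -0.2853, 0.0361]
tcp_rot: [0.0, 1.0, 0.003, 0.004]
contact_force: [-0.4, 0.3, -2.0]
width: 0.009
```

```bash
python3 - <<'E'
from h import *
c,im=wsnap('pics/w26.png')
E
```

```text
t 30.5 tcp [ 0.5828 -0.2854  0.0362] rotvec [179.95   0.52   0.68] toolx [1.    0.006 0.008] tooly [ 0.006 -1.     0.001] F [-0.02 -0.25 -1.64] w 0.0092 q [-0.629  0.603  1.51   0.004  1.022  0.934]
```

View pics/w26.png

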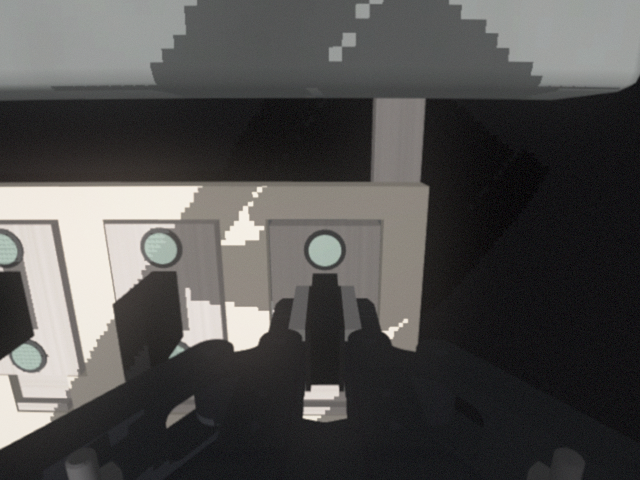

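{"op": "play_rows", "data": {
  "moves": [
    [[0, 0, 0], [0, 0, 0]],
    [[0, 0, 0], [0, 0, 0]],
    [[0, 0, 0], [0, 0, 0]],
    [[0, 0, 2], [0, 0, 0]],
    [[0, 0, 5], [0, 0, 0]],
    [[-1, 2, 9], [0, 0.4, 0]],
    [[-3, 5, 12], [0, 0.4, 0]],
    [[-4.3, 8, 13], [0, 0.4, 0]],
    [[-4.3, 10, 13], [0, 0.4, 0]],
    [[-4.3, 10, 13], [0, 0.4, 0]],
    [[-4.3, 10, 13], [0, 0.4, 0]]
  ],
  "claw": 0
}}

```text
time: 31.42
tcp_pos: [0.54, -0.1845, 0.1672]
tcp_rot: [0.001, 1.0, 0.004, 0.001]
contact_force: [-0.1, -0.8, -0.7]
width: 0.0429
```

```bash
python3 - <<'E'
from h import *
c,im=wsnap('pics/w27.png')
crop(cv2.convertScaleAbs(im,alpha=1.1,beta=0),100,90,560,350,1.7,'pics/w27c.png')
i=cams.snapshot('scene')[:,:,::-1]; crop(i,190,180,350,320,5,'pics/s27.png')
E
```

```text
t 31.52 tcp [ 0.5401 -0.186   0.1661] rotvec [1.7992e+02 5.3000e-01 7.0000e-02] toolx [1.    0.006 0.001] tooly [ 0.006 -1.     0.001] F [ 0.9  -0.12  0.26] w 0.0425 q [-5.260e-01  3.460e-01  1.579e+00 -1.000e-03  1.215e+00  1.039e+00]
```

View pics/w27c.png

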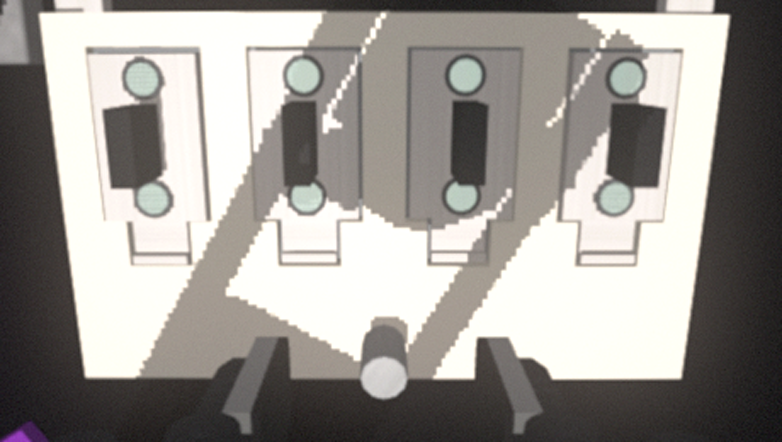

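View pics/s27.png

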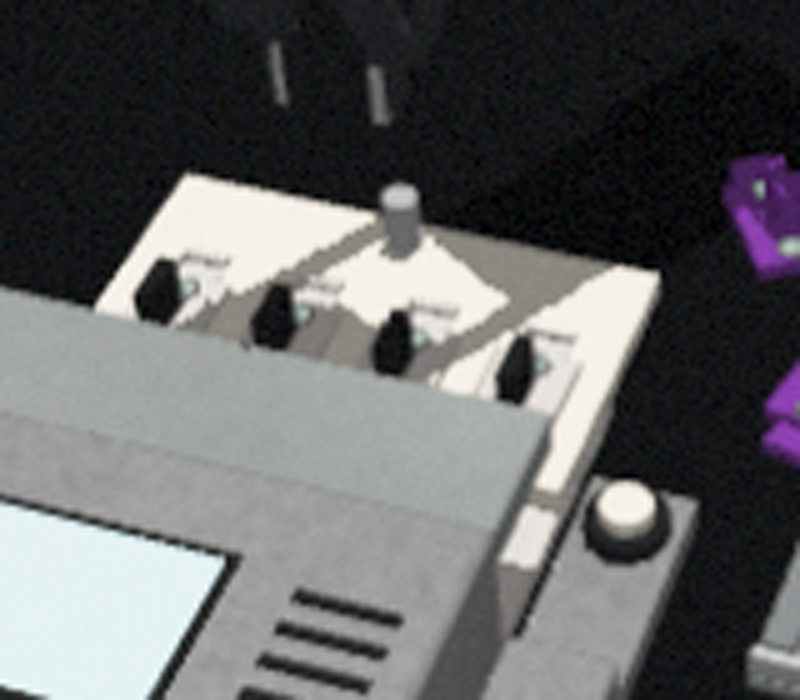

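{"op": "play_rows", "data": {
  "moves": [
    [[-3, 0, -1], [0, 0, 0]],
    [[-5.5, 0, -3], [0, 0, 0]],
    [[-5.5, 0, -6], [0, 0, 0]],
    [[-5.5, 0, -9.5], [0, 0, 0]],
    [[-5.5, 0, -12.5], [0, 0, 0]],
    [[-5.5, 0, -13], [0, 0, 0]],
    [[-5.5, 0, -13], [0, 0, 0]],
    [[-5.5, 0, -13], [0, 0, 0]]
  ]
}}

```text
time: 32.23
tcp_pos: [0.4855, -0.1872, 0.0361]
tcp_rot: [0.001, 1.0, 0.002, 0.0]
contact_force: [-0.6, -0.4, 0.4]
width: 0.0427
```

{"op": "play_rows", "data": {
  "moves": [
    [[0, 0, 0], [0, 0, 0]],
    [[0, 0, 0], [0, 0, 0]],
    [[0, 0, 0], [0, 0, 0]],
    [[0, 0, 0], [0, 0, 0]],
    [[0, 0, 0], [0, 0, 0]],
    [[0, 0, 0], [0, 0, 0]]
  ],
  "claw": 1,
  "grip_force": 40
}}

```text
time: 32.73
tcp_pos: [0.487, -0.1867, 0.0382]
tcp_rot: [0.001, 1.0, 0.002, 0.002]
contact_force: [1.3, 5.4, 5.1]
width: 0.0187
```

```bash
python3 - <<'E'
from h import *
c,im=wsnap('pics/w28.png')
E
```

```text
t 32.83 tcp [ 0.487  -0.1867  0.0382] rotvec [179.93   0.38   0.33] toolx [1.    0.004 0.004] tooly [ 0.004 -1.     0.001] F [0.56 4.59 5.35] w 0.0183 q [-5.81e-01  4.20e-01  1.84e+00  1.00e-03  8.78e-01  9.85e-01]
```

View pics/w28.png

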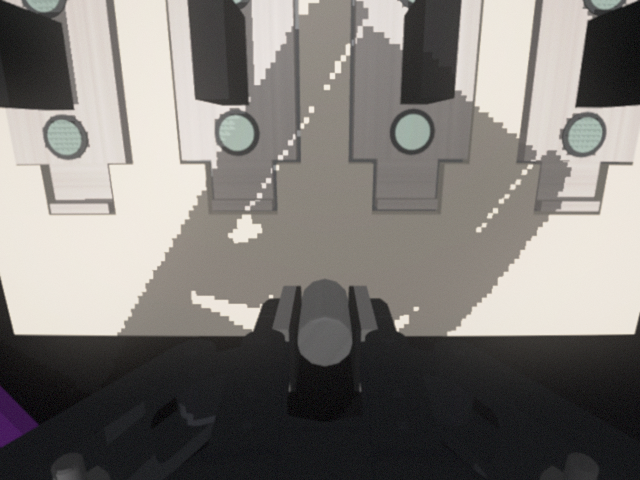

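{"op": "play_rows", "data": {
  "moves": [
    [[0.5, 0, 0], [0, 0, 0]],
    [[1.3, 0, 0], [0, 0, 0]],
    [[2.1, 0, 0], [0, 0, 0]],
    [[2.9, 0, 0], [0, 0, 0]],
    [[3.7, 0.02, 0], [0, 0, 0]],
    [[4.5, 0.02, 0], [0, 0, 0]],
    [[5.3, 0.02, 0], [0, 0, 0]],
    [[6.1, 0.03, 0], [0, 0, 0]],
    [[6.9, 0.03, 0], [0, 0, 0]],
    [[7.6, 0.04, 0], [0, 0, 0]],
    [[8.2, 0.04, 0], [0, 0, 0]],
    [[8.7, 0.04, 0], [0, 0, 0]],
    [[9, 0.04, 0], [0, 0, 0]],
    [[9.1, 0.04, 0], [0, 0, 0]],
    [[9.1, 0.04, 0], [0, 0, 0]],
    [[9.1, 0.04, 0], [0, 0, 0]]
  ]
}}

```text
time: 34.17
tcp_pos: [0.5771, -0.1862, 0.0383]
tcp_rot: [0.001, 1.0, 0.002, 0.001]
contact_force: [-5.8, 0.2, 1.0]
width: 0.0185
```

```bash
python3 - <<'E'
from h import *
c,im=wsnap('pics/w29.png')
E
```

```text
t 34.27 tcp [ 0.577  -0.1862  0.0383] rotvec [1.7994e+02 4.0000e-01 1.5000e-01] toolx [1.    0.004 0.002] tooly [ 0.004 -1.     0.001] F [-4.97 -0.21  0.62] w 0.0185 q [-0.496  0.541  1.621 -0.     0.978  1.071]
```

View pics/w29.png

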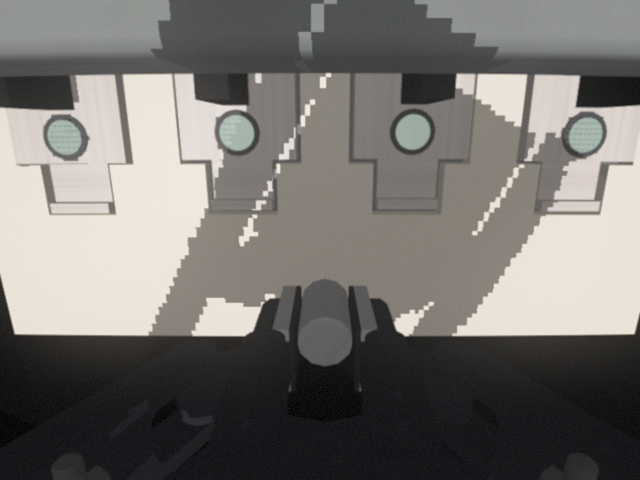

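{"op": "play_rows", "data": {
  "moves": [
    [[0, 0, 0], [0, 0, 0]],
    [[0, 0, 0], [0, 0, 0]],
    [[0, 0, 0], [0, 0, 0]],
    [[0, 0, 2], [0, 0, 0]],
    [[0, 0, 5], [0, 0, 0]],
    [[0, 1, 9], [0, -4, 0]],
    [[0, 4, 11], [0, -8, 0]],
    [[0, 7, 11], [0, -12, 0]],
    [[0, 10, 11], [0, -16, 0]],
    [[1, 13, 11], [0, -20, 0]],
    [[3, 16, 11], [0, -25, 0]],
    [[5, 17.7, 10], [0, -25, 0]],
    [[6.7, 17.7, 8], [0, -25, 0]],
    [[6.7, 17.7, 8], [0, -25, 0]],
    [[6.7, 17.7, 8], [0, -25, 0]]
  ],
  "claw": 0
}}

```text
time: 35.52
tcp_pos: [0.6441, -0.0086, 0.1176]
tcp_rot: [0.001, 0.976, 0.003, 0.217]
contact_force: [-0.2, 0.7, 0.4]
width: 0.043
```

{"op": "play_rows", "data": {
  "moves": [
    [[0, 0, 0], [0, 0, 0]],
    [[0, 0, 0], [0, 0, 0]],
    [[0, 0, 0], [0, 0, 0]],
    [[0, 0, 0], [0, 0, 0]],
    [[0, 0, 0], [0, 0, 0]],
    [[0, 0, 0], [0, 0, 0]]
  ],
  "claw": 1
}}

```text
time: 36.02
tcp_pos: [0.6441, -0.009, 0.1181]
tcp_rot: [0.001, 0.976, 0.002, 0.217]
contact_force: [-0.2, -0.2, 0.2]
width: 0.0002
```

```bash
python3 - <<'E'
from h import *
c,im=wsnap('pics/w30.png')
i=cams.snapshot('scene')[:,:,::-1]; crop(i,190,180,350,320,5,'pics/s30.png')
i=cams.snapshot('top')[:,:,::-1]; crop(i,280,130,460,250,4.4,'pics/top5.png')
import pickle; pickle.dump(c,open('c30.pkl','wb'))
E
```

```text
t 36.12 tcp [ 0.6441 -0.0088  0.1178] rotvec [175.63   0.44  39.  ] toolx [0.906 0.005 0.423] tooly [ 0.004 -1.     0.003] F [-0.53  0.21 -0.74] w -0.0001 q [-0.244  0.314  1.86   0.196  0.55   1.177]
```

View pics/w30.png

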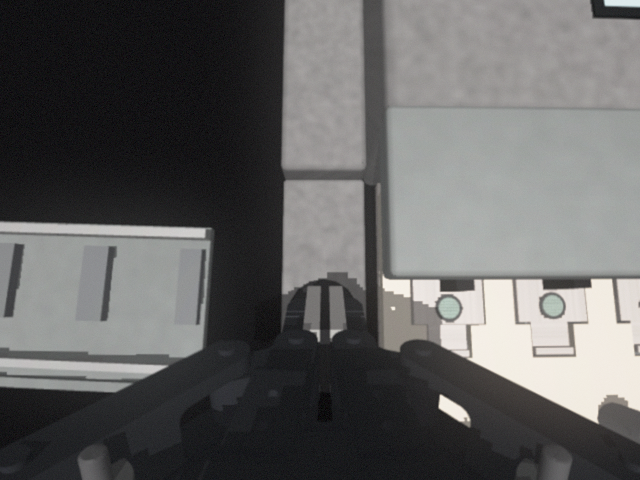

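View pics/s30.png

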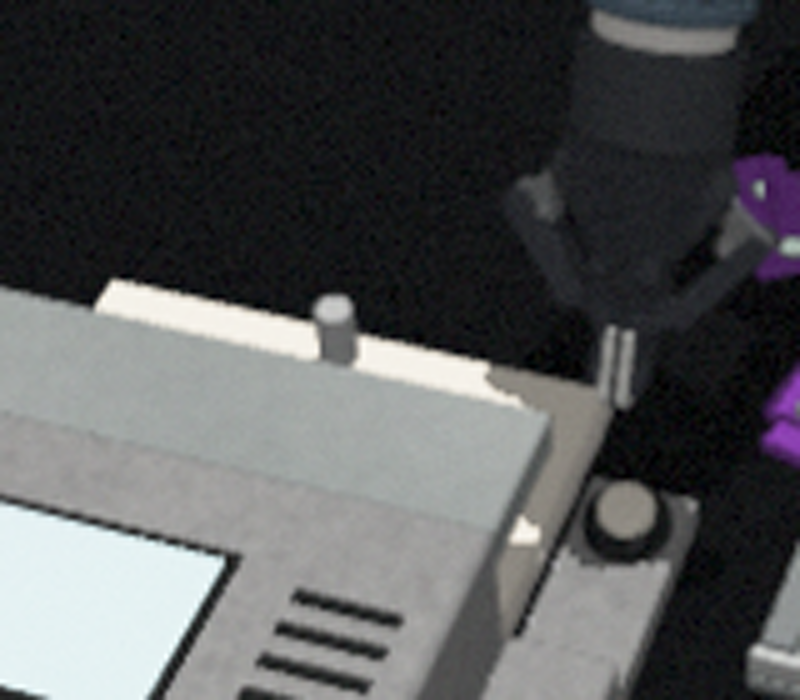

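View pics/top5.png

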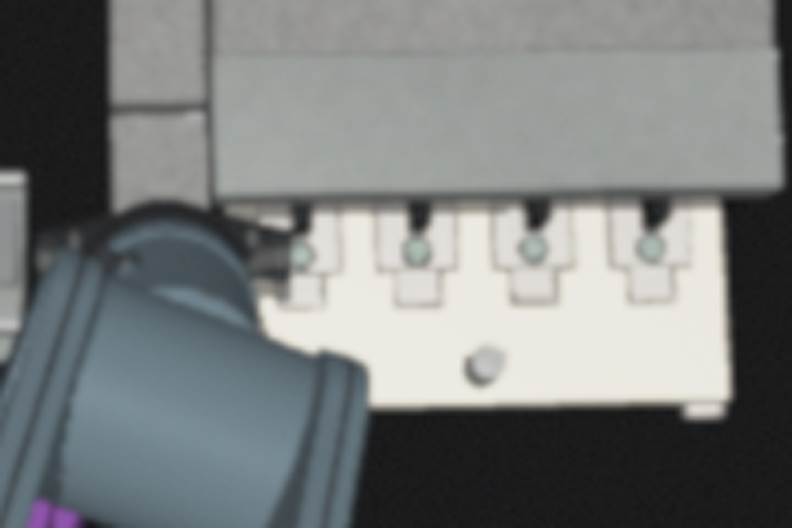

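```bash
python3 - <<'E'
from h import *
a=cams.calibration('scene');b=cams.calibration('top')
for z in (.025,.03,.035,.04,.045): print(z,unproj(a,[(315.2,281.5)],z)[0].round(4),unproj(b,[(316.3,188.7)],z)[0].round(4))
E
```

```text
0.025 [ 0.6312 -0.0118  0.025 ] [ 0.6404 -0.0073  0.025 ]
0.03 [ 0.6353 -0.0103  0.03  ] [ 0.6394 -0.0073  0.03  ]
0.035 [ 0.6394 -0.0089  0.035 ] [ 0.6383 -0.0073  0.035 ]
0.04 [ 0.6435 -0.0074  0.04  ] [ 0.6373 -0.0073  0.04  ]
0.045 [ 0.6476 -0.0059  0.045 ] [ 0.6362 -0.0073  0.045 ]
```

{"op": "play_rows", "data": {
  "moves": [
    [[0, 0, -2.5], [0, 0, 0]],
    [[0, 0, -5], [0, 0, 0]],
    [[0, 0, -6.5], [0, 0, 0]],
    [[0, 0, -7], [0, 0, 0]],
    [[0, 0, -7.2], [0, 0, 0]],
    [[0, 0, -7.4], [0, 0, 0]],
    [[0, 0, -7.4], [0, 0, 0]]
  ]
}}

```text
time: 36.8
tcp_pos: [0.6447, -0.0088, 0.0445]
tcp_rot: [0.001, 0.976, 0.003, 0.217]
contact_force: [-0.6, 0.4, 1.1]
width: -0.0001
```

```bash
python3 - <<'E'
from h import *
pose()
i=cams.snapshot('scene')[:,:,::-1]; crop(i,270,220,350,300,7,'pics/s31.png')
E
```

```text
t 36.8 tcp [ 0.6447 -0.0088  0.0445] rotvec [175.6    0.47  39.1 ] toolx [0.906 0.005 0.424] tooly [ 0.005 -1.     0.003] F [-0.57  0.45  1.14] w -0.0001 q [-0.243  0.428  1.924  0.281  0.376  1.082]
```

View pics/s31.png

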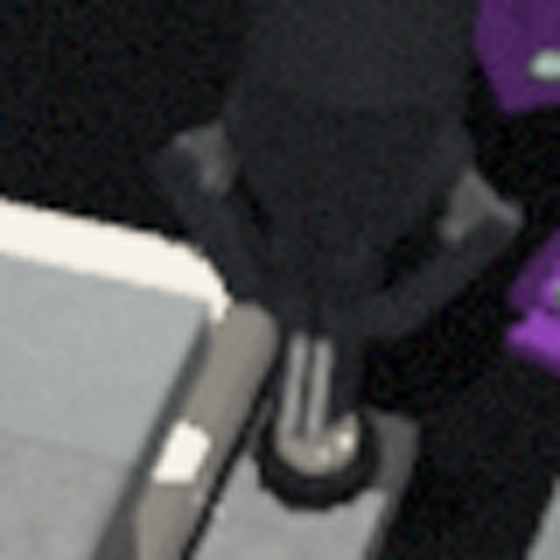

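{"op": "play_rows", "data": {
  "moves": [
    [[0, 0, -0.2], [0, 0, 0]],
    [[0, 0, -0.4], [0, 0, 0]],
    [[0, 0, -0.5], [0, 0, 0]],
    [[0, 0, -0.6], [0, 0, 0]],
    [[0, 0, -0.6], [0, 0, 0]]
  ]
}}

```text
time: 37.27
tcp_pos: [0.6457, -0.0091, 0.0395]
tcp_rot: [0.001, 0.976, 0.003, 0.219]
contact_force: [0.8, 1.0, 4.7]
width: -0.0002
```

{"op": "play_rows", "data": {
  "moves": [
    [[0, 0, -0.2], [0, 0, 0]],
    [[0, 0, -0.3], [0, 0, 0]],
    [[0, 0, -0.4], [0, 0, 0]],
    [[0, 0, -0.4], [0, 0, 0]]
  ]
}}

```text
time: 37.6
tcp_pos: [0.6463, -0.009, 0.0384]
tcp_rot: [0.001, 0.975, 0.003, 0.22]
contact_force: [-14.6, 0.5, 26.6]
width: -0.0003
```

```bash
python3 - <<'E'
from h import *
c,im=wsnap('pics/w32.png')
i=cams.snapshot('scene')[:,:,::-1]; crop(i,270,220,350,300,7,'pics/s32.png')
E
```

```text
t 37.7 tcp [ 0.6463 -0.009   0.0384] rotvec [175.42   0.52  39.61] toolx [0.903 0.006 0.43 ] tooly [ 0.005 -1.     0.004] F [-13.95   1.08  26.44] w -0.0001 q [-0.243  0.44   1.929  0.299  0.354  1.063]
```

View pics/s32.png

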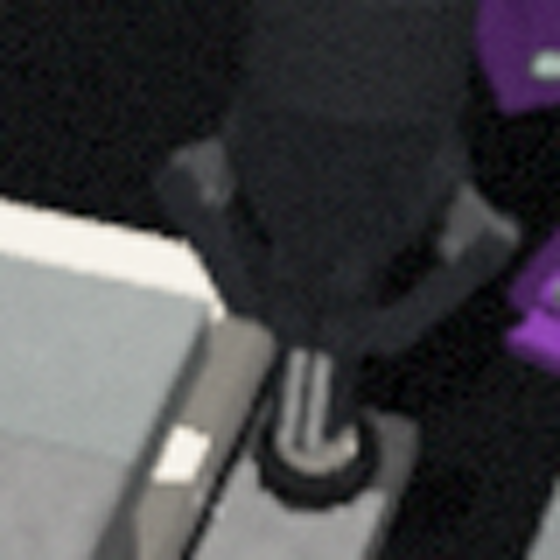

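View pics/w32.png

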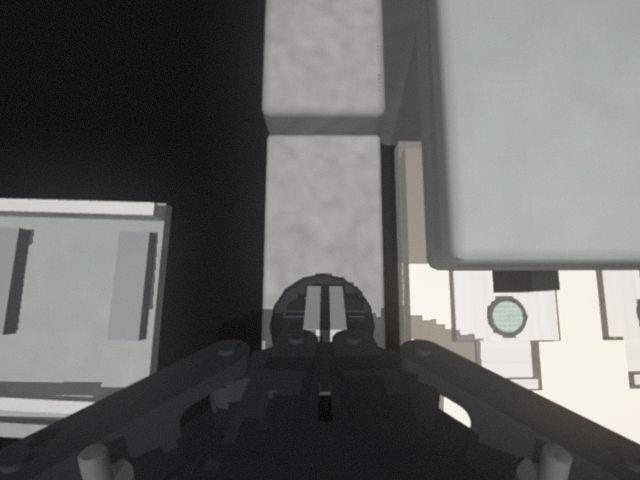

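{"op": "play_rows", "data": {
  "moves": [
    [[0, 0, 0.6], [0, 0, 0]],
    [[0, 0, 1.5], [0, 0, 0]],
    [[-1, 0, 4], [0, 0, 0]],
    [[-3, 0, 7], [0, 0, 0]],
    [[-6, 0, 9], [0, 5, 0]],
    [[-6, 0, 9], [0, 5, 0]]
  ]
}}

```text
time: 38.25
tcp_pos: [0.5847, -0.0092, 0.1326]
tcp_rot: [0.002, 0.984, 0.003, 0.177]
contact_force: [1.4, 0.0, 0.8]
width: -0.0005
```

```bash
python3 - <<'E'
from h import *
c,im=wsnap('pics/w33.png')
i=cams.snapshot('scene')[:,:,::-1]; crop(i,270,220,350,300,7,'pics/s33.png')
i=cams.snapshot('top')[:,:,::-1]; crop(i,280,130,460,250,4.4,'pics/top6.png')
E
```

```text
t 38.35 tcp [ 0.5871 -0.0093  0.1299] rotvec [176.88   0.55  32.21] toolx [0.936 0.007 0.352] tooly [ 0.005 -1.     0.005] F [-0.06  0.85 -0.57] w -0.0001 q [-0.26   0.232  1.909  0.145  0.656  1.205]
```

View pics/s33.png

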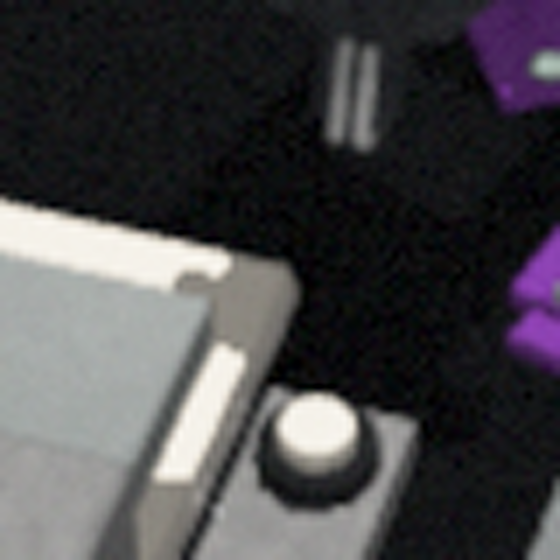

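View pics/w33.png

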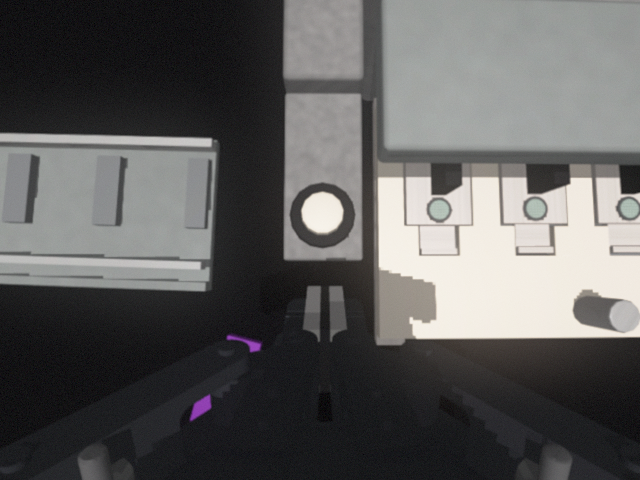

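View pics/top6.png

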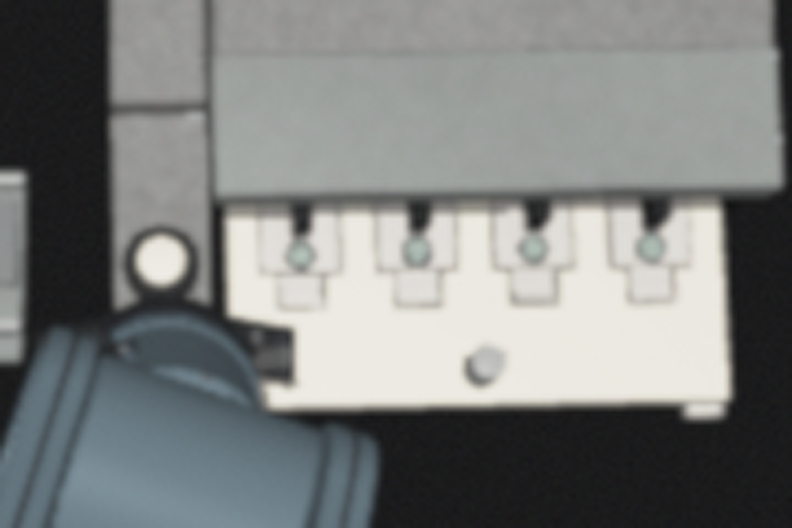

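{"op": "play_rows", "data": {
  "moves": [
    [[-2, 0, 4], [0, 0, 0]],
    [[-2, 0, 6], [0, 0, 0]],
    [[-2, 0, 6], [0, 0, 0]],
    [[-2, 0, 6], [0, 0, 0]],
    [[-2, 0, 6], [0, 0, 0]]
  ]
}}

```text
time: 38.87
tcp_pos: [0.5658, -0.0088, 0.1858]
tcp_rot: [0.001, 0.984, 0.003, 0.176]
contact_force: [0.2, 0.4, -0.3]
width: 0.0002
```

```bash
python3 - <<'E'
from h import *
pose(); print(manip.finish_job())
E
```

```text
t 38.87 tcp [ 0.5658 -0.0088  0.1858] rotvec [177.08   0.5   31.74] toolx [0.938 0.006 0.347] tooly [ 0.005 -1.     0.003] F [ 0.18  0.42 -0.28] w 0.0002 q [-0.272  0.127  1.878  0.13   0.798  1.218]
the job is handed in; nothing more can be done
None
```

The whole job was carried out and handed in at 38.9 s; the hand-in reports no verdict.

- **Tray out:** I drew it 90 mm by its knob.
- **Holders:** All three rack holders were present. Each was tilted about 15.5° about its tip, drawn back and lifted clear. Cells a, b and c went into pockets 3, 2 and 1, and the bench holder went into pocket 0. The wrist view before closing shows all four flat and square in their pockets.
- **Tray home:** I pushed it 90.0 mm until it met about 5 N at the stop. In the last top view the knob is back at its starting pixel.
- **Button:** It was pressed only after that, to a firm stop at about 26 N with about 6 mm of travel, then let go. The pictures show it sprung back.

**Less certain:** There is no reading of the button's travel, so the full press is inferred from the force rise and how far the cap dropped in the pictures. That press also showed about 14 N sideways; I saw no other contact. My height estimates for the button top differed by a few mm (about 36 mm from the pictures, about 40 mm by touch).

**Final state:** The arm was well clear, with wrist forces below 1 N. I kept clear of the bottle, beaker, jar and the purple and red look-alikes, but I did not take a final measurement of the bottle, beaker and jar. I saw neither the bench holder knocked aside nor the grip slacken.

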